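# Load the stainer's reagent carousel and close its drawer

## Task

Get the slide stainer ready: stand every fresh red-, blue- and black-capped stain bottle from the grey carrier upright in a pocket of its own cap colour in the stainer's carousel, turning the carousel by its knob to bring each pocket under the loading window. Then turn the blank home place (green mark) to the window and gently push the drawer fully home until it clicks. Leave the cream-coloured oil bottle where it is.

Things in the scene. Friction and masses are not known exactly. Their poses are not given: they have to be found in the camera images.
- housing (a point): the slide stainer on the left-hand desk: white box 220 mm deep, 230 wide, 168 high (console on the rear half of its roof up to 200), fixed. This point: middle of the front edge of its roof (50 mm behind the front of its side walls), 169 mm above the desk; x points from the front into the machine, y to its left, z up. The drawer comes out of the front along -x.
- drawer (a joint): how far the drawer is out, in m: 0 home, 0.13 open stop (starts nearly open). Slides along the housing's x with 6 N of friction; in the last 17 mm a sprung detent adds up to 6 N, then draws and holds it home. A steel key at the rear must enter a notch in the carousel rim: unless the home place is at the window to about 4 degrees, the drawer stops some 14 mm short.
- drawer_front (a point): middle of the drawer's flat front panel (226 mm wide, from 8 to 130 mm high), on its outer face, 112 mm above the desk, on a dark moulded strip; push here along the housing's +x (pushed lower down, a gripper's body would meet the panel or the roof). No handle.
- loading_point (a point): middle of the loading window, 124 mm above the desk, 64 mm in front of the carousel axis, moves with the drawer; axes as the housing's. The window is 96 mm wide (y) and 66 long (x), bounded in front by the front panel (top 130 mm above the desk). A gripper fits in only partly open. All other places lie under the clear cover (top 121 mm above the desk).
- carousel (a joint): carousel angle in rad about the vertical, growing counter-clockwise from above, unlimited. At 0 or a whole turn the home place is at the loading point; at -2*pi*k/5 the pocket k is: k = 1 black, 2 first blue, 3 red, 4 second blue. A sprung pawl clicks at each place and centres it from within about 5 degrees; 0.2 N m turns it over a click. Starts at any angle.
- knob (a point): top of the knob on the carousel axis, 147 mm above the desk: black bar 36 mm long, 14 thick, 22 high (124 to 146 mm above the desk), on a white dial 60 mm across with a coloured dot towards each pocket and a green line towards the home place. Turns with the carousel: its x lies along the bar, -x points to the home place. Grip it across the 14 mm and turn.
- home_place (a point): 64 mm from the carousel axis over the blank place (white plug with a green mark, no pocket), 124 mm above the desk; it belongs at the loading point when the drawer is closed.
- bay_black (a point): on the vertical centre line of the carousel's black pocket, 64 mm from the axis and 124 mm above the desk, which is 104 mm above the pocket's floor: a bottle stands with its foot 104 mm below this point. The pocket is square, 41 mm wide inside, its walls 3 mm thick and rising 40 mm above the floor. Turns with the carousel.
- bay_red (a point): the same for the red pocket (44 mm wide inside, floor 110 mm below this point)
- bay_blue_1 (a point): the same for the first blue pocket (38 mm wide inside, floor 99 mm below this point); either blue bottle may stand in either blue pocket
- bay_blue_2 (a point): the same for the second blue pocket (38 mm wide, floor 99 mm below this point)
- bottle_black: loose dropper bottle, black cap on a brown body 33 mm in diameter, 93 mm tall; the cap runs from 66 mm above the foot to the top: a collar 19 mm wide in its lower half (grip here), then a tapering nozzle. About 55 g. Origin at the centre of the foot, z up the bottle. Starts upright in a well of the carrier. None if absent this time.
- bottle_red: loose dropper bottle, red cap on a brown body 37 mm in diameter, 100 mm tall; the cap runs from 74 mm above the foot to the top: a collar 20 mm wide in its lower half (grip here), then a tapering nozzle. About 55 g. Origin at the centre of the foot, z up the bottle. Starts upright in a well of the carrier. None if absent this time.
- bottle_blue_1: loose dropper bottle, blue cap on a white body 30 mm in diameter, 87 mm tall; the cap runs from 60 mm above the foot to the top: a collar 17 mm wide in its lower half (grip here), then a tapering nozzle. About 55 g. Origin at the centre of the foot, z up the bottle. Starts upright in a well of the carrier. One of two alike. None if absent this time.
- bottle_blue_2: loose dropper bottle, blue cap on a white body 30 mm in diameter, 87 mm tall; the cap runs from 60 mm above the foot to the top: a collar 17 mm wide in its lower half (grip here), then a tapering nozzle. About 55 g. Origin at the centre of the foot, z up the bottle. Starts upright in a well of the carrier. One of two alike. None if absent this time.
- carrier: loose grey bottle carrier on the right-hand desk: a block 110 x 110 mm, 49 mm high, with 2 x 2 square wells, each 42 mm wide, 28 mm off the middle along x and y, floor 4 mm above the desk. Any bottle may stand in any well. About 0.45 kg. Origin at the centre of its underside, x and y along its sides.
- oil: cream-coloured dropper bottle with a black cap (immersion oil for the microscope), 30 mm wide, 78 mm tall, standing in front of the microscope; not part of the job.

How it is judged:
By the outcome, as a careful person would: the job done as asked, in the order asked, and still so for the second after the job is handed in, with the robot touching nothing.
Of bottle_black, bottle_blue_1, bottle_blue_2, bottle_red only 3 to 4 are there at a start; the rules pass over those that are not, and their reading is None.
At some moment in a run one of carrier may be knocked a few centimetres aside while the robot is not near it.
It also fails if it takes over 210 s, if anything falls off the work surface, if the arm or the gripper's body presses on something with over 40 N, if the wrist force passes 120 N, or if a joint passes its speed limit or range.

## Robot

A 6-joint arm with a two-finger parallel gripper is mounted at the origin on a cart in front of the work surface, level with it; the furniture and walls round the work are solid. World frame = base frame: x ahead of the robot, y to its left, z up, the work surface at z = 0. Lengths are in mm, angles in rad, forces in N, time in s.
With the tool pointing down it reaches from about 325 to 900 mm from the base axis. Payload 3.5 kg.
Tool frame: the origin (TCP) lies between the finger pads; the fingertips stand r.tip_extent ahead of it and the grasp point (between the pads) lies 2 mm behind it (r.tip_extent is the distance from the TCP to the fingertips, in mm); x points along the fingers, z is the direction in which the jaws open and shut, and the axes are right-handed (so a half turn about x gives the same grasp; the last joint's range is limited). The gripper opens to 85 mm and grips with 20 to 120 N. Pads are 22 mm wide; open, the fingers measure 114 mm over their backs; the gripper's body (76 mm by 85 mm) begins 54 mm behind the grasp point. The pads swing forward as they close: fully open they stand 13 mm farther back than shut.
Start: joints at [-1.212, 0.276, -0.026, 1.268, 0, 1.467], TCP at [278.463, -559.535, 214.313] pointing down, gripper open.
Joint ranges: [-3.12, 3.12], [-0.85, 1.88], [-1.08, 1.24], [-1.95, 2.15], [-1.57, 1.53], [-3.14, 3.14]. Speed limits (rad/s): [2.57, 2.57, 3.14, 3.14, 3.14, 3.14].

## Interface

Orientations are given as a unit quaternion [x, y, z, w].
In Python, from rig import r gives the robot as it stands. Calls block until the motion is done:
- r.reach(position, orientation): joint-space move of the TCP to a pose.
- r.move_straight(position, v=150, frame=None): straight line of the TCP; frame=None keeps the orientation; v is the mean speed in mm/s.
- r.set_joints(angles): joint-space move.
- r.command_gripper(opening): finger opening in mm; the grip force is fixed at half the most; returns when the fingers have stopped.
- r.pause(seconds).
- r.ik(position, orientation): joint angles nearest the present ones, or None.
- r.get_state(): the state.
- r.read_camera(name): name is "side" or "top"; returns a dict with "img" (400x640x3 uint8, red, green, blue), "mtx" (3x3 intrinsics, pixels), "eye" and "orientation" of the camera in the world. Camera axes: x right, y down, z forward; pixel columns grow to the right and rows downward; lengths in mm; the calibration is good to about 2 mm. A picture is of the moment at which its call begins. There is no depth.
A pose or a line that the arm cannot do raises r.PlanningError and nothing moves.
- r.sign_off(): hands the job in, once; it reports no verdict.
The state is a dict: "time_s": time; "joint_positions": joint angles; "dq": joint speeds; "joint_efforts": joint torques, N m; "tcp_pos": TCP position; "tool_rot": TCP orientation; "force": force on the tool from outside, world axes, zero at the start; "torque": the same for the moment, N m; "gripper_width": finger opening in mm.
Only numpy, scipy, OpenCV 4.12 (cv2) and the standard library are available. Lean on these libraries where they do the work, as an engineer would, in place of code of your own. Each camera call takes 0.05 s, during which the arm holds its last target.

## Working session

There is one attempt and no reset: what is moved stays moved. The work goes in short steps, each a Python script; the robot and the scene stay as the last script left them, time stands still between calls to the robot, and variables do not carry over. Pictures are saved under pics/ and viewed, and the job is handed in when it is done.

```bash
ls; mkdir -p pics; python3 - <<'E'
from rig import r
import cv2
print(r.get_state()); print(r.tip_extent)
for n in ("side","top"):
    c=r.read_camera(n); cv2.imwrite(f"pics/{n}0.png",c["img"][:,:,::-1]); print(n,c["mtx"],c["eye"],c["orientation"])
E
```

```text
pics
{'time_s': 0.0, 'joint_positions': array([-1.21237522e+00,  2.77140745e-01, -2.78803300e-02,  1.26802806e+00,
        1.83525374e-05,  1.46737954e+00]), 'dq': array([-0.00118421,  0.0006815 , -0.00100053, -0.00016225,  0.0004653 ,
       -0.00071354]), 'joint_efforts': array([-5.58565771e-04, -4.45508265e+01,  2.95203263e+01,  1.64234295e-02,
       -1.16408960e-04, -1.54588236e-06]), 'tcp_pos': array([ 278.19227104, -558.75195817,  213.15521733]), 'tool_rot': array([ 0.37278408,  0.60179022, -0.37179978,  0.60053767]), 'force': array([ 0.29708173, -0.37292217,  0.71232415]), 'torque': array([-0.0393064 , -0.02626139,  0.00727101]), 'gripper_width': 85.4890941499958}
17.0
side [[441.95627447   0.         317.83387398]
 [  0.         441.95627447 198.46847081]
 [  0.           0.           1.        ]] [ 516.53605258 -546.67254632  874.52311392] [ 0.93458237 -0.02548151  0.01640453 -0.35445363]
top [[407.01048337   0.         323.08104546]
 [  0.         407.01048337 197.2700151 ]
 [  0.           0.           1.        ]] [ 486.76279668  134.11236919 1186.11156879] [ 0.70818057 -0.70533344  0.0220091  -0.02237447]
```

View pics/side0.png

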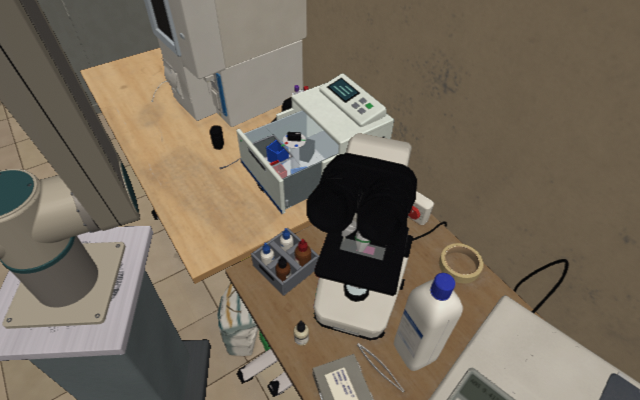

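View pics/top0.png

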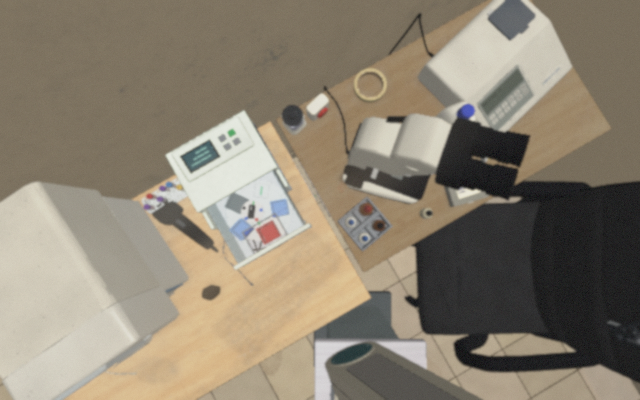

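The side view shows the stainer with its drawer out near (285,160), the carrier with 4 bottles at (285,260) and the oil at (302,333). In the top view the drawer is at (255,220) and the carrier at (363,223). Next I'll write helpers and zoom in.

```bash
cat > h.py <<'E'
import numpy as np, cv2
from scipy.spatial.transform import Rotation as R
from rig import r
def cam(n):
    c=r.read_camera(n); c["R"]=R.from_quat(c["orientation"]).as_matrix(); return c
def ray(c,u,v):
    d=c["R"]@np.linalg.solve(c["mtx"],[u,v,1.]); return np.array(c["eye"]),d
def plane(c,u,v,z):
    e,d=ray(c,u,v); return e+d*(z-e[2])/d[2]
def proj(c,p):
    q=c["mtx"]@(c["R"].T@(np.array(p,float)-c["eye"])); return q[:2]/q[2]
def tri(c1,p1,c2,p2):
    A=np.zeros((3,3));b=np.zeros(3);L=[]
    for c,p in((c1,p1),(c2,p2)):
        e,d=ray(c,*p); d=d/np.linalg.norm(d); M=np.eye(3)-np.outer(d,d); A+=M;b+=M@e;L.append((e,M))
    x=np.linalg.solve(A,b); return x,[np.linalg.norm(M@(x-e)) for e,M in L]
def crop(c,x0,y0,x1,y1,s,f):
    im=cv2.resize(c["img"][y0:y1,x0:x1,::-1],None,fx=s,fy=s,interpolation=cv2.INTER_CUBIC); cv2.imwrite("pics/"+f,im)
E
python3 - <<'E'
from h import *
a=cam("side");b=cam("top")
crop(a,230,110,350,200,6.6,"s1.png");crop(b,190,160,320,270,5.4,"t1.png")
crop(a,240,220,340,295,7,"s2.png");crop(b,325,185,400,255,7,"t2.png")
E
```

```text
(no output)
```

View pics/s1.png

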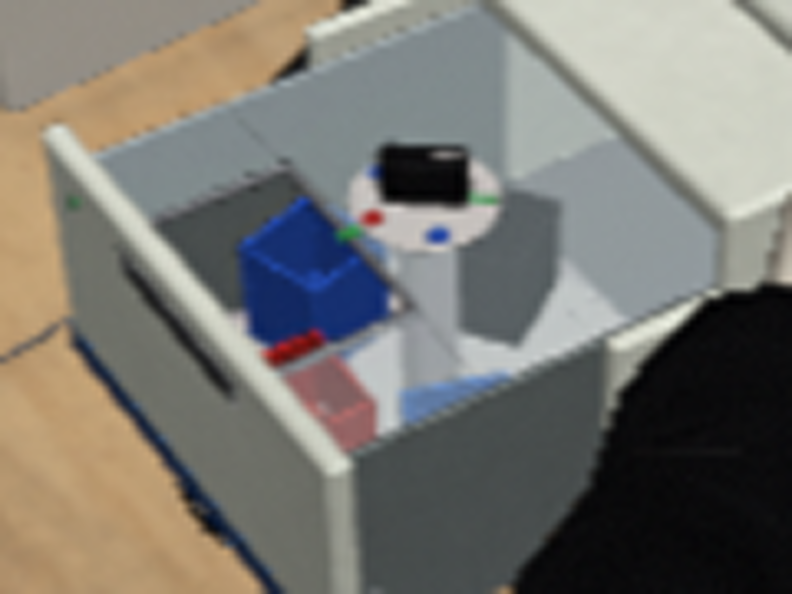

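View pics/t1.png

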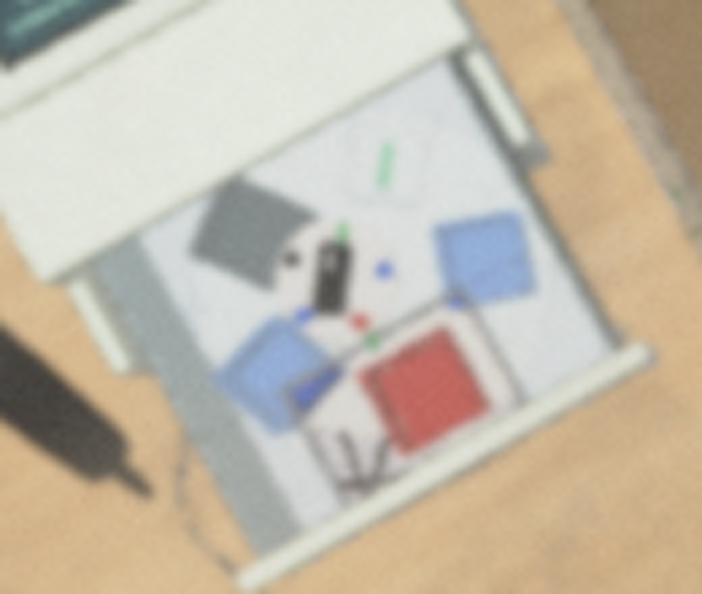

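View pics/s2.png

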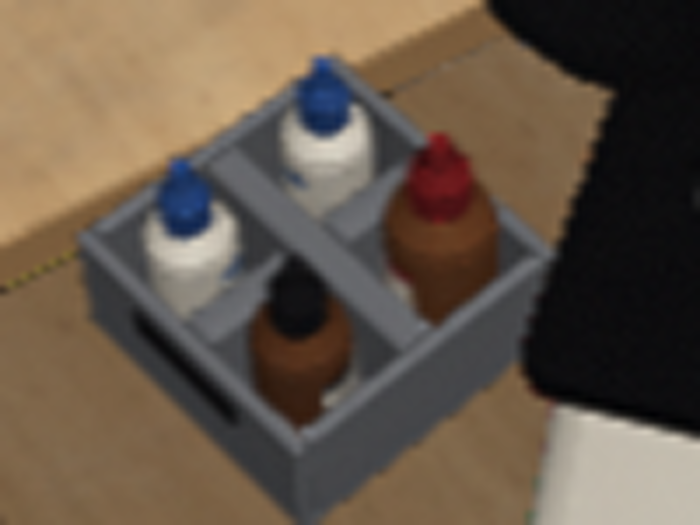

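View pics/t2.png

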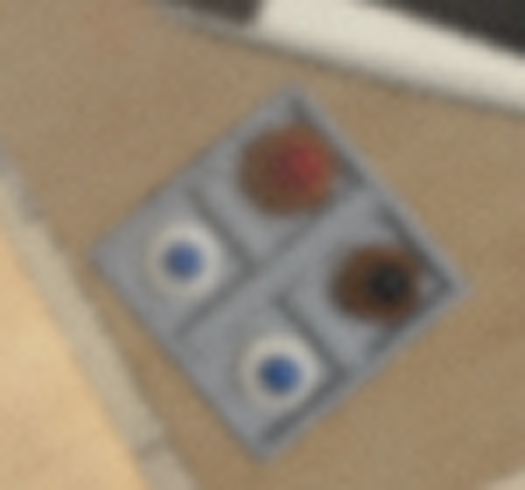

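The side crop shows the dial with the knob at about (294,135) and the red and blue pockets near the window. The green home line points rearward. The top crop shows the dial centre near (251,211) and the panel edge from (236,268) to (310,226). All 4 bottles are present. Now for the measurements.

```bash
cat > meas.py <<'E'
from h import *
def cents(c,m,roi,amin=3):
    x0,y0,x1,y1=roi; mm=np.zeros_like(m); mm[y0:y1,x0:x1]=m[y0:y1,x0:x1]
    n,l,s,ce=cv2.connectedComponentsWithStats(mm.astype(np.uint8))
    return [(s[i,4],ce[i].round(2)) for i in range(1,n) if s[i,4]>=amin]
def hsv(c): return cv2.cvtColor(c["img"],cv2.COLOR_RGB2HSV)
def masks(c):
    H=hsv(c);h,s,v=H[...,0].astype(int),H[...,1].astype(int),H[...,2].astype(int)
    return dict(blue=(h>105)&(h<128)&(s>130),red=((h>172)|(h<6))&(s>130)&(v>60),green=(h>45)&(h<85)&(s>60),dark=v<50)
E
python3 - <<'E'
from meas import *
a=cam("side");b=cam("top")
for c,roi,n in((a,(270,125,320,160),"side knob"),(b,(235,195,270,230),"top knob"),(a,(250,220,322,295),"side caps"),(b,(335,195,395,255),"top caps")):
    m=masks(c); print(n)
    for k in m: print("  ",k,cents(c,m[k],roi,2))
E
```

```text
side knob
   blue [(np.int32(3), array([287.33, 135.67])), (np.int32(273), array([277.49, 151.43])), (np.int32(4), array([296.  , 145.25]))]
   red [(np.int32(4), array([286.  , 142.75]))]
   green [(np.int32(6), array([301.83, 139.67])), (np.int32(6), array([282.5 , 144.67]))]
   dark [(np.int32(102), array([293.69, 136.22]))]
top knob
   blue []
   red []
   green []
   dark []
side caps
   blue [(np.int32(48), array([285.83, 233.81])), (np.int32(51), array([266.04, 248.2 ]))]
   red [(np.int32(89), array([302.44, 245.58]))]
   green []
   dark [(np.int32(80), array([316.9 , 223.39])), (np.int32(131), array([318.49, 266.5 ])), (np.int32(85), array([281.96, 262.48])), (np.int32(61), array([265.89, 272.34])), (np.int32(10), array([276.9, 273.7])), (np.int32(3), array([288., 273.]))]
top caps
   blue [(np.int32(2), array([364.5, 238. ]))]
   red [(np.int32(13), array([368.77, 208.85]))]
   green []
   dark [(np.int32(12), array([379.5, 225.5]))]
```

```bash
python3 - <<'E'
from meas import *
a=cam("side");b=cam("top")
S=lambda u,v:(230+(u+.5)/6.6-.5,110+(v+.5)/6.6-.5)
T=lambda u,v:(190+(u+.5)/5.4-.5,160+(v+.5)/5.4-.5)
P1=[plane(a,*S(u,v),130) for u,v in((45,140),(328,478))]
print("side panel outer",[p.round(1) for p in P1],np.linalg.norm(P1[0]-P1[1]))
P2=[plane(b,*T(u,v),130) for u,v in((246,589),(654,358))]
print("top panel outer",[p.round(1) for p in P2],np.linalg.norm(P2[0]-P2[1]))
for P in(P1,P2):
    d=P[1]-P[0]; n=np.array([-d[1],d[0]]); print("yaw x-axis deg",np.degrees(np.arctan2(n[1],n[0])), "mid",(P[0]+P[1])/2)
dt=dict(b2=(384,270),r=(360,322),b1=(305,315),k=(291,259),g=(343,232))
Q={k:plane(b,*T(*v),124) for k,v in dt.items()}; cen=np.mean([Q[k] for k in Q],0)
print("top dial",cen.round(1),{k:(np.linalg.norm(q-cen).round(1),np.degrees(np.arctan2(*(q-cen)[[1,0]])).round(1)) for k,q in Q.items()})
ds=dict(b1=(376,172),r=(372,217),b2=(437,236),g=(484,200))
Q={k:plane(a,*S(*v),124) for k,v in ds.items()}
print({k:q.round(1) for k,q in Q.items()})
A=np.array([[2*q[0],2*q[1],1] for q in Q.values()]);y=[q[0]**2+q[1]**2 for q in Q.values()]
cx,cy,k=np.linalg.lstsq(A,y,rcond=None)[0]; cen=np.array([cx,cy,124])
print("side dial",cen.round(1),{k:(np.linalg.norm(q-cen).round(1),np.degrees(np.arctan2(*(q-cen)[[1,0]])).round(1)) for k,q in Q.items()})
print("knob tri",tri(a,S(424,158),b,T(333,275)))
# dial ellipse side: 348..500, 150..248
print("dial side center",plane(a,*S(424,199),124))
# roof front edge top & side
print("roof", [plane(b,*T(*p),169).round(1) for p in((50,278),(470,40))])
E
```

```text
side panel outer [array([367.7, 356.4, 130. ]), array([478.5, 167.2, 130. ])] 219.2175434175082
top panel outer [array([368.3, 360.2, 130. ]), array([478.8, 166.5, 130. ])] 222.98306579563743
yaw x-axis deg 30.347444576551172 mid [423.11485862 261.76861413 130.        ]
yaw x-axis deg 29.71546122972359 mid [423.52933434 263.3614859  130.        ]
top dial [515.9 320.3 124. ] {'b2': (np.float64(23.3), np.float64(-78.3)), 'r': (np.float64(23.5), np.float64(-150.4)), 'b1': (np.float64(22.8), np.float64(138.8)), 'k': (np.float64(24.3), np.float64(66.1)), 'g': (np.float64(23.2), np.float64(-6.8))}
{'b1': array([497.3, 338.4, 124. ]), 'r': array([495.4, 311.8, 124. ]), 'b2': array([520.2, 299.7, 124. ]), 'g': array([539. , 319.9, 124. ])}
side dial [515.8 323.3 124. ] {'b1': (np.float64(23.9), np.float64(140.8)), 'r': (np.float64(23.4), np.float64(-150.7)), 'b2': (np.float64(24.0), np.float64(-79.3)), 'g': (np.float64(23.5), np.float64(-8.4))}
knob tri (array([516.86051402, 317.8607074 , 147.70626004]), [np.float64(0.5728850504029399), np.float64(0.5728850504027525)])
dial side center [515.70895485 321.48464745 124.        ]
roof [array([514.9, 445.1, 169. ]), array([626.5, 251.9, 169. ])]
```

Both views agree: yaw about 30°, axis about (516,320), and the red pocket already at the window. The microscope may crowd the carrier, so I'll look at that next.

```bash
python3 - <<'E'
from h import *
a=cam("side");b=cam("top")
crop(a,240,130,430,345,2.79,"s3.png");crop(b,325,100,540,260,3.7,"t3.png")
for n,w in(("base",[300,0,0]),):
  for p in ([516.8,318.6,124],[433,-10,0],[433,-10,300]): print(p,proj(a,p),proj(b,p))
E
```

```text
[516.8, 318.6, 124] [294.26990259 140.45607278] [252.58369701 211.0350043 ]
[433, -10, 0] [262.35457197 278.4829257 ] [372.86008334 241.63223793]
[433, -10, 300] [248.54701967 188.84956857] [389.72539447 248.01430094]
```

View pics/s3.png

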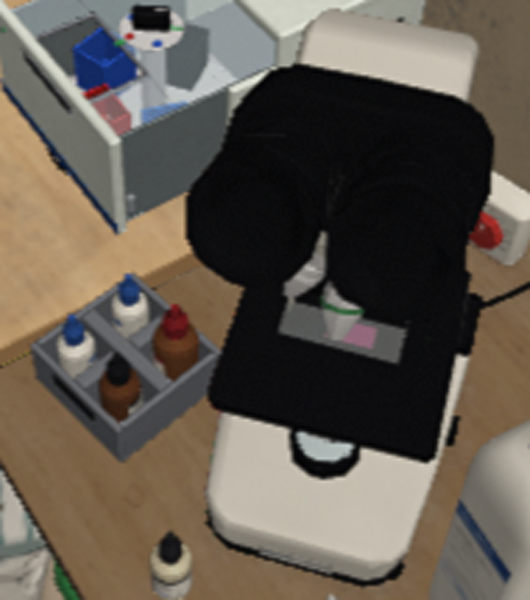

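View pics/t3.png

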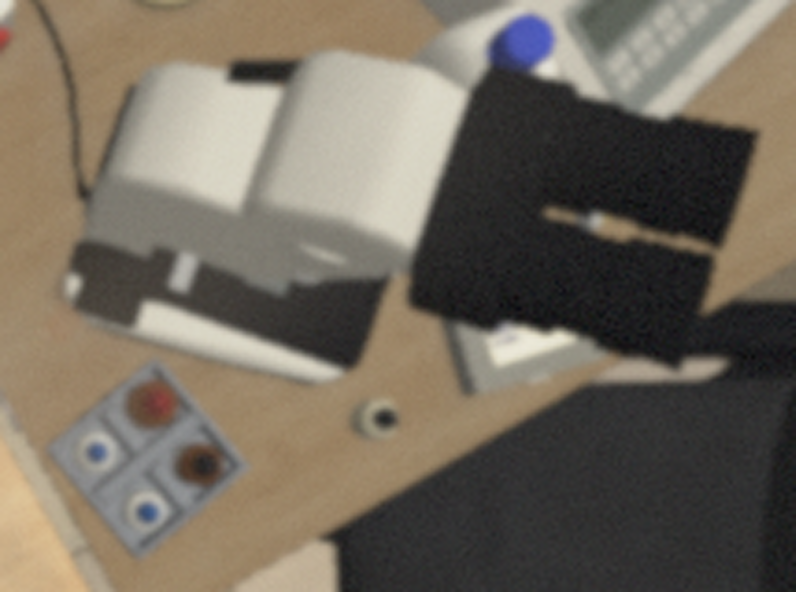

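```bash
python3 - <<'E'
from meas import *
a=cam("side");b=cam("top")
print("stage corner",tri(a,(316,274),b,(421,199.5)))
print("oculars lowest tri?")
# top-view lower edge of microscope at several z
for u,v in((345,179),(361,188),(415,203)): print([plane(b,u,v,z)[:2].round(0) for z in(0,60,150)])
S=lambda u,v:(240+(u+.5)/7-.5,220+(v+.5)/7-.5)
T=lambda u,v:(325+(u+.5)/7-.5,185+(v+.5)/7-.5)
# nozzle tips in side / cap centre in top
for n,ps,pt,z in(("blueL",(183,205),(278,375),77),("blueU",(323,105),(183,262),77),("red",(438,195),(300,165),88),("black",(297,300),(388,285),82)):
    p,e=tri(a,S(*ps),b,T(*pt)); print(n,p.round(1),np.round(e,1),"top@z",plane(b,*T(*pt),z).round(1))
print("carrier corners top",[plane(b,*T(*p),49)[:2].round(1) for p in((297,88),(468,288),(262,460),(92,250))])
print("carrier corners side",[plane(a,*S(*p),49)[:2].round(1) for p in((325,60),(550,258),(303,440),(80,232))])
E
```

```text
stage corner (array([ 546.98671277, -110.03517285,  170.20012482]), [np.float64(0.9651588233516302), np.float64(0.9651588233514101)])
oculars lowest tri?
[array([615.,  71.]), array([609.,  74.]), array([599.,  79.])]
[array([589.,  24.]), array([584.,  30.]), array([576.,  38.])]
[array([ 546., -133.]), array([ 543., -120.]), array([ 538., -100.])]
blueL [445.4  21.9  70.3] [0.1 0.1] top@z [445.8  22.6  77. ]
blueU [489.6  59.   70.3] [0.2 0.2] top@z [489.4  59.4  77. ]
red [526.3  14.2  80.9] [0.8 0.8] top@z [526.9  15.   88. ]
black [481.  -20.1  77.4] [0.2 0.2] top@z [480.8 -19.5  82. ]
carrier corners top [array([559.1,  11.9]), array([479.6, -56. ]), array([411.2,  26.2]), array([494.1,  93.8])]
carrier corners side [array([489.9,  93.8]), array([560.7,  10.4]), array([481.5, -52. ]), array([410.7,  28.1])]
```

```bash
cat >> h.py <<'E'
def orient(theta,tilt=0.):
    """jaw at theta deg; fingers tilted by tilt deg towards theta-90"""
    t=np.radians(theta);k=np.radians(tilt)
    z=np.array([np.cos(t),np.sin(t),0]);n=np.array([np.sin(t),-np.cos(t),0])
    x=np.cos(k)*np.array([0,0,-1.])+np.sin(k)*n
    y=np.cross(z,x); return R.from_matrix(np.c_[x,y,z]).as_quat(), x
def st():
    s=r.get_state(); print("t%.1f"%s["time_s"],"tcp",s["tcp_pos"].round(1),"F",s["force"].round(1),"T",s["torque"].round(2),"w%.1f"%s["gripper_width"],"j6 %.2f"%s["joint_positions"][5]); return s
E
python3 - <<'E'
from meas import *
b=cam("top")
T=lambda u,v:(190+(u+.5)/5.4-.5,160+(v+.5)/5.4-.5)
Q=[plane(b,*T(*p),54)[:2] for p in((362,378),(440,330),(490,405),(408,455))]
print(np.round(Q,1),np.mean(Q,0),[np.linalg.norm(Q[i]-Q[i-1]).round(1) for i in range(4)])
for nm,p,th,ti in(("red",(524,14,96),79,12),("redup",(500,20,200),79,12),("blU",(490,58,80),84,0),("bk",(481,-20,85),84,0),("load",(461,287,106),120,12),("loadup",(455,284,230),120,12),("load0",(461,287,106),120,0),("knob",(517,319,147),82.5,0),("knob+72",(517,319,147),154.5,0),("k-72",(517,319,147),10.5,0)):
    for d in(0,180):
        if d and ti: continue
        q,_=orient(th+d,ti); j=r.ik(np.array(p,float),q); print(nm,d,None if j is None else np.round(j,2))
E
```

```text
[[467.4 318.8]
 [492.1 279. ]
 [453.8 252.9]
 [428.1 294.6]] [460.36399439 286.3232114 ] [np.float64(46.1), np.float64(46.8), np.float64(46.4), np.float64(49.0)]
red 0 [-0.08  0.06 -0.58  0.73 -0.02  0.11]
redup 0 [-0.07 -0.08 -0.48  0.97 -0.02  0.12]
blU 0 [-0.01  0.16 -0.48  0.93  0.    0.09]
blU 180 [-0.01  0.16 -0.48  0.93  0.   -3.05]
bk 0 [-0.18  0.13 -0.5   0.94  0.   -0.07]
bk 180 [-0.18  0.13 -0.5   0.94  0.    3.07]
load 0 [ 0.43  0.08 -0.53  0.75  0.02 -0.1 ]
loadup 0 [ 0.43 -0.04 -0.37  1.03  0.02 -0.1 ]
load0 0 [ 0.44  0.21 -0.35  1.01  0.   -0.09]
load0 180 [ 0.44  0.21 -0.35  1.01  0.    3.06]
knob 0 [ 0.45  0.29 -0.16  1.13  0.    0.58]
knob 180 [ 0.45  0.29 -0.16  1.13  0.   -2.56]
knob+72 0 [ 0.45  0.29 -0.16  1.13  0.   -0.68]
knob+72 180 [ 0.45  0.29 -0.16  1.13  0.    2.46]
k-72 0 [ 0.45  0.29 -0.16  1.13  0.    1.83]
k-72 180 [ 0.45  0.29 -0.16  1.13  0.   -1.31]
```

```bash
python3 - <<'E'
from h import *
q0,_=orient(90-60,0)
r.command_gripper(45)
q=r.get_state()["tool_rot"]
r.move_straight([200,-400,300],v=250)
st()
q,x=orient(79,12)
r.reach([430,20,260],q); st()
P=np.array([526.4,14.5,84.5]); tcp=P-12*x
r.move_straight(tcp-120*x,v=200); st()
a=cam("side");b=cam("top")
crop(a,230,130,430,330,3,"s4.png");crop(b,325,100,500,260,4,"t4.png")
E
```

```text
t2.1 tcp [ 200.2 -400.6  299.6] F [-0.3 -1.  -0.3] T [ 0.01 -0.03  0.01] w45.0 j6 1.43
t3.8 tcp [430.3  19.4 259.9] F [-0.3 -0.1 -0.7] T [ 0.07  0.15 -0.03] w45.0 j6 0.10
t4.4 tcp [498.9  19.3 213.3] F [0.1 0.4 0.8] T [ 0.01  0.21 -0.03] w44.8 j6 0.11
```

View pics/s4.png

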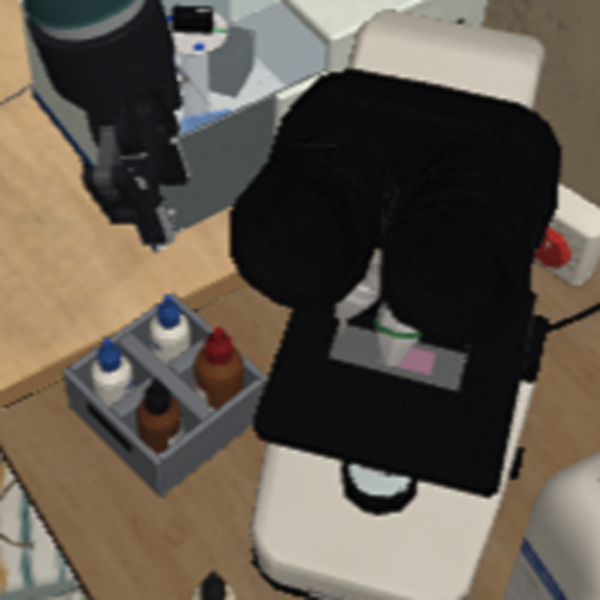

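View pics/t4.png

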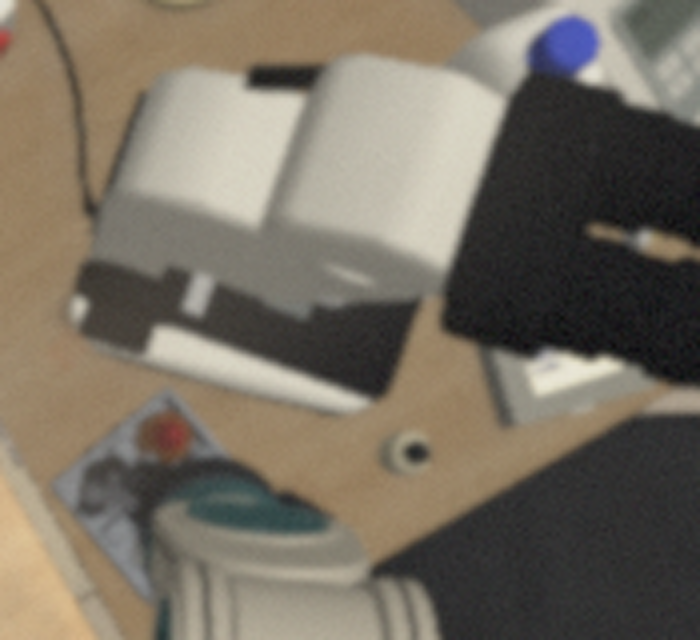

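Both views show the gripper tilted clear of the microscope, with the red cap unmoved at about (302,246) in the side view. I'll descend and grip.

```bash
python3 - <<'E'
from h import *
q,x=orient(79,12)
P=np.array([526.4,14.5,84.5]); tcp=P-12*x
for d in(60,25,8,0):
    r.move_straight(tcp-d*x,v=120); s=st()
    if np.linalg.norm(s["force"])>12: print("STOP");break
a=cam("side"); crop(a,250,190,350,290,6,"s5.png")
E
```

```text
t5.1 tcp [511.9  17.4 155.6] F [-0.9 -0.9  0.1] T [ 0.02  0.21 -0.04] w45.2 j6 0.11
t5.6 tcp [518.9  16.  121.1] F [ 0.3 -0.5  0.7] T [ 0.08  0.19 -0.05] w45.6 j6 0.11
t5.9 tcp [522.1  15.3 104.3] F [-0.1 -0.2  0.2] T [ 0.01  0.18 -0.04] w45.0 j6 0.11
t6.1 tcp [523.8  15.   96.5] F [ 0.2 -0.5 -0.3] T [ 0.05  0.27 -0.03] w45.1 j6 0.11
```

View pics/s5.png

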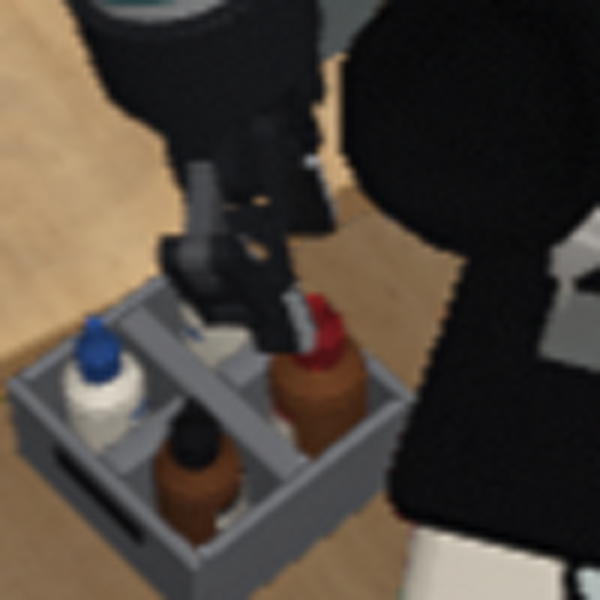

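The picture shows the fingers straddling the red collar at about (303,243), with the tips just above the shoulder. Closing and lifting now.

```bash
python3 - <<'E'
from h import *
q,x=orient(79,12)
r.command_gripper(5); s=st()
p=s["tcp_pos"].copy()
r.move_straight(p+[0,0,3],v=30); st()
r.move_straight(p+[-12,3,140],v=150); st()
q,x=orient(120,12)
L=np.array([460.8,286.5,0]); 
# lateral: foot axis = P
P=L+[0,0,14+80.5]; tcp=P-12*x+[0,0,0]
r.reach(tcp+[-20,-10,135],q); st()
r.move_straight(tcp+[0,0,125],v=150); st()
a=cam("side");b=cam("top")
crop(a,220,60,360,200,4.2,"s6.png");crop(b,190,150,340,290,4.2,"t6.png")
E
```

```text
t6.6 tcp [524.   15.   96.3] F [ 0.1 -0.8 -0.4] T [-0.02  0.2   0.04] w4.7 j6 0.11
t6.9 tcp [524.3  15.   99.7] F [-0.1  0.   0.3] T [ 0.06  0.22 -0.02] w4.9 j6 0.11
t7.9 tcp [511.2  18.  235.1] F [ 0.3 -0.3 -0. ] T [-0.02  0.18 -0.01] w5.2 j6 0.11
t9.0 tcp [438.8 274.6 240.8] F [ 0.6 -0.   0.5] T [-0.12  0.19 -0.02] w4.8 j6 -0.10
t9.3 tcp [459.  284.1 230.5] F [-0.3  0.  -0.2] T [-0.11  0.2  -0.02] w5.0 j6 -0.10
```

View pics/s6.png

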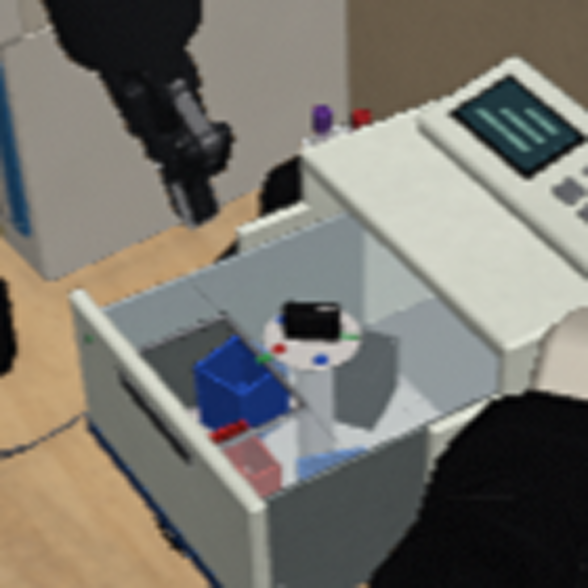

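View pics/t6.png

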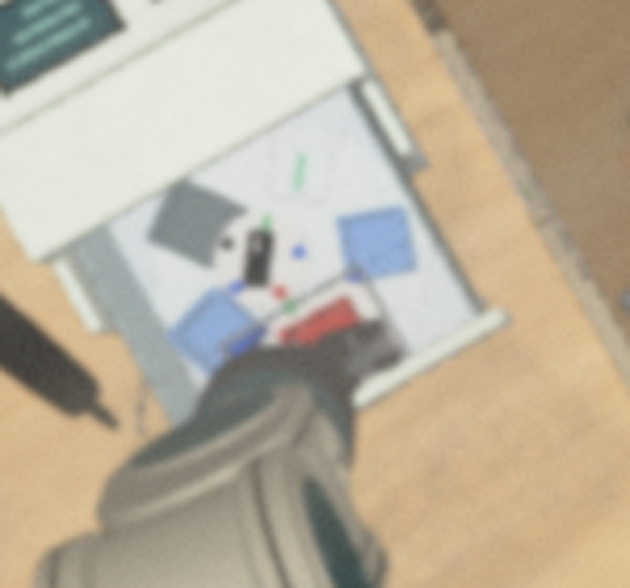

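The gripper arrived empty: it closed to 5 mm on air. The pocket scene is unchanged, so I'll look at the carrier.

```bash
python3 - <<'E'
from meas import *
a=cam("side");b=cam("top")
crop(a,210,200,350,330,4.5,"s7.png");crop(b,325,185,400,255,7,"t7.png")
for c,roi in((a,(220,210,325,315)),(b,(325,185,400,255))):
    m=masks(c); print({k:cents(c,m[k],roi,5) for k in("blue","red","dark")})
E
```

```text
{'blue': [(np.int32(49), array([285.78, 233.86])), (np.int32(52), array([266.1 , 248.15]))], 'red': [(np.int32(89), array([302.44, 245.58]))], 'dark': [(np.int32(289), array([316.97, 218.2 ])), (np.int32(228), array([320.43, 264.29])), (np.int32(83), array([281.9 , 262.45])), (np.int32(61), array([265.89, 272.34])), (np.int32(9), array([277.  , 273.67]))]}
{'blue': [], 'red': [(np.int32(17), array([368.29, 208.41]))], 'dark': [(np.int32(11), array([379.36, 225.55]))]}
```

View pics/s7.png

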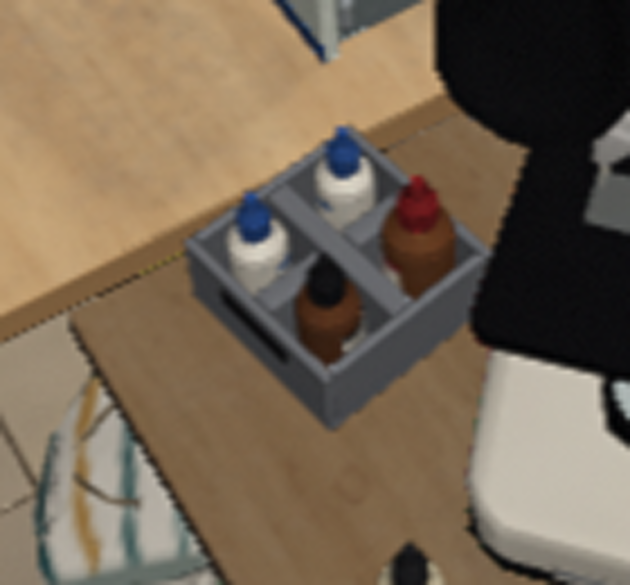

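View pics/t7.png

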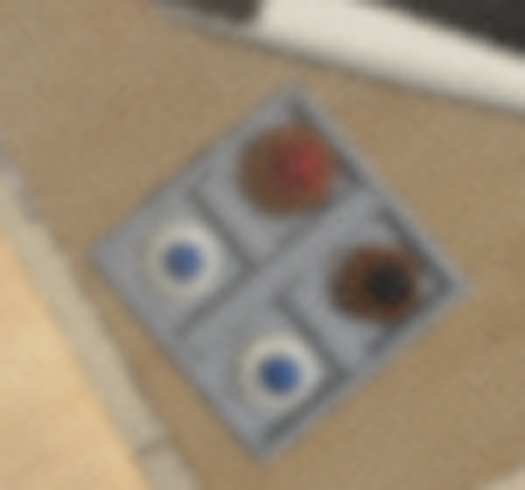

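```bash
python3 - <<'E'
from h import *
a=cam("side");b=cam("top")
q,x=orient(79,12); z=np.array([np.cos(np.radians(79)),np.sin(np.radians(79)),0]); y=np.cross(z,x)
t=np.array([523.8,15,96.5])
f=lambda p:((proj(a,p)-[250,190])*6).round(0)
for s in(-22.5,22.5):
  for e in (17,9,4): print(s,e,f(t+e*x+s*z+11*y),f(t+e*x+s*z-11*y))
print("cap",f([526.4,14.5,78]),f([526.4,14.5,91]),f([526.4,14.5,104]))
S=lambda u,v:(240+(u+.5)/7-.5,220+(v+.5)/7-.5)
# cap outline in s2: collar left/right, nozzle tip
print(plane(a,*S(440,140),104), plane(a,*S(440,205),84))
print(R.from_quat(r.get_state()["tool_rot"]).as_matrix().round(2))
E
```

```text
-22.5 17 [279. 397.] [338. 397.]
-22.5 9 [273. 384.] [333. 384.]
-22.5 4 [270. 376.] [330. 375.]
22.5 17 [298. 297.] [356. 296.]
22.5 9 [294. 283.] [351. 283.]
22.5 4 [291. 275.] [348. 274.]
cap [315. 348.] [315. 328.] [314. 306.]
[526.60182438  18.39103259 104.        ] [525.96305467   8.19410762  84.        ]
[[ 0.18 -0.85 -0.5 ]
 [ 0.1  -0.49  0.87]
 [-0.98 -0.21 -0.  ]]
```

```bash
python3 - <<'E'
from h import *
s=st()
a=cam("side");b=cam("top")
M=R.from_quat(s["tool_rot"]).as_matrix()
for e in(17,0,-15,-30): p=s["tcp_pos"]+e*M[:,0]; print(e,(proj(a,p)).round(1),proj(b,p).round(1))
print("s4 tip",proj(a,np.array([498.9,19.3,213.3])+17*orient(79,12)[1]))
crop(a,240,60,300,120,10,"s8.png"); crop(b,245,200,315,260,10,"t8.png")
E
```

```text
t9.6 tcp [458.5 285.  231.5] F [-1.1  0.4  0.7] T [-0.12  0.21  0.03] w5.5 j6 -0.10
17 [270.1 120.7] [259.  233.2]
0 [268.3 115.5] [258.6 234.7]
-15 [266.6 110.9] [258.3 236.1]
-30 [265.  106.1] [257.9 237.5]
s4 tip [289.63620035 212.34984426]
```

View pics/s8.png

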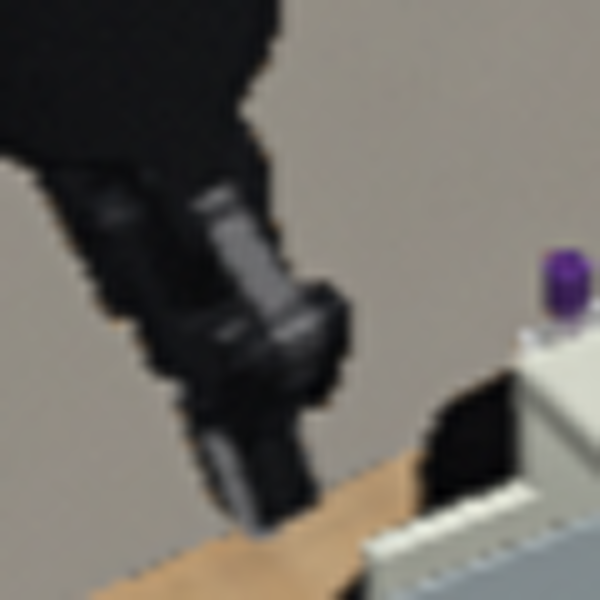

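View pics/t8.png

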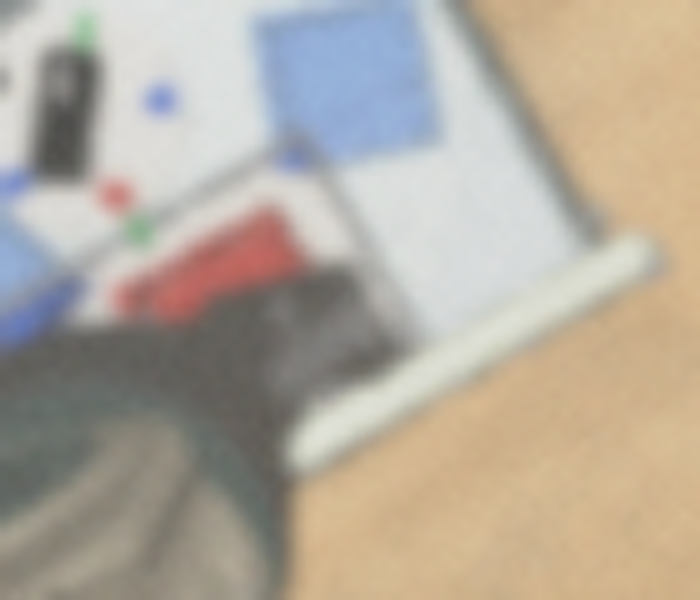

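The fingertips appear about 28 mm farther back than `tip_extent` says, in both pictures. That also explains closing above the bottle. I'll check it with the tool vertical and closed.

```bash
python3 - <<'E'
from h import *
q,x=orient(120,0)
r.reach([440,150,200],q)
for i,w in enumerate((0,40,85)):
    r.command_gripper(w); s=st()
    a=cam("side")
    print([proj(a,s["tcp_pos"]+[0,0,-e]).round(1) for e in(17,0,-15,-30)])
    crop(a,220,120,300,220,6,f"s9_{i}.png")
    if i==0:
        b=cam("top"); crop(b,260,180,380,280,6,"t9.png"); print(proj(b,s["tcp_pos"]))
im=np.hstack([cv2.imread(f"pics/s9_{i}.png") for i in range(3)]); cv2.imwrite("pics/s9.png",cv2.resize(im,None,fx=.55,fy=.55,interpolation=cv2.INTER_AREA))
E
```

```text
t10.5 tcp [440.1 151.  200.5] F [-0.4 -0.4 -0.3] T [ 0.01 -0.04  0.03] w-0.1 j6 -0.33
[array([260.6, 171.1]), array([259.9, 165.6]), array([259.3, 160.6]), array([258.7, 155.5])]
[316.15883431 242.22482971]
t11.1 tcp [440. 150. 200.] F [0.9 0.3 0.4] T [ 0.01  0.01 -0.02] w39.9 j6 -0.33
[array([260.5, 171.6]), array([259.9, 166.1]), array([259.3, 161.1]), array([258.7, 155.9])]
t11.6 tcp [440. 150. 200.] F [-0.2  0.2 -0.6] T [-0.02  0.04  0.01] w85.0 j6 -0.33
[array([260.5, 171.6]), array([259.9, 166.1]), array([259.3, 161.1]), array([258.7, 155.9])]
```

View pics/s9_0.png

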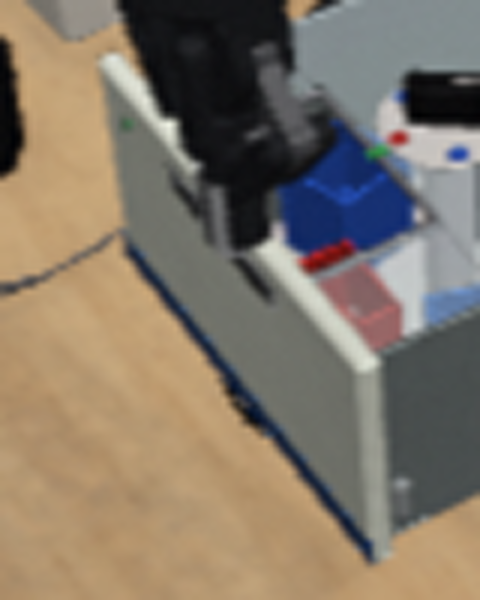

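View pics/s9_2.png

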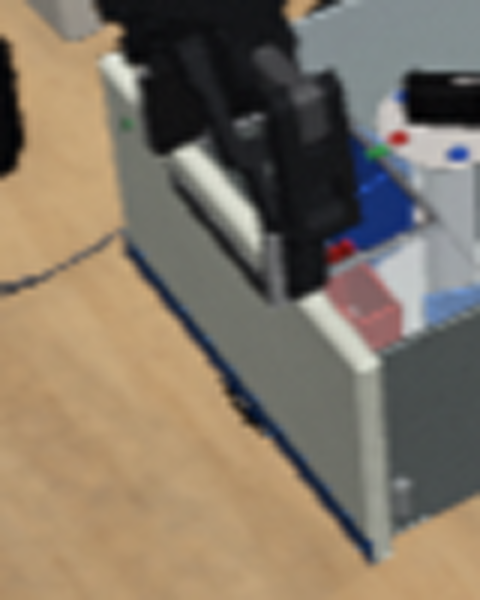

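View pics/t9.png

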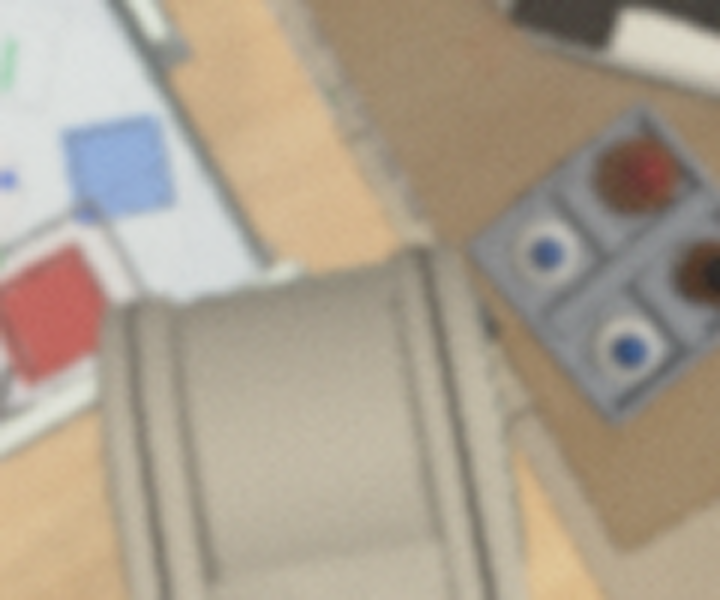

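The closed tips show at (260,161), where (260.6,171) was predicted, so they seem to stand about 30 mm short along the tool. I'll confirm with a gentle touch on clear desk.

```bash
python3 - <<'E'
from h import *
q,x=orient(120,0)
r.command_gripper(0)
print(proj(cam("top"),[400,140,0]))
r.reach([400,140,60],q); s=st()
z=30
r.move_straight([400,140,30],v=100); st()
f0=r.get_state()["force"][2]
while z>-25:
    z-=3; 
    try: r.move_straight([400,140,z],v=40)
    except r.PlanningError as e: print(z,e);break
    s=r.get_state()
    if s["force"][2]-f0>4 or z<10 and z%6==0: st()
    if s["force"][2]-f0>4: break
a=cam("side"); crop(a,200,130,300,230,6,"s10.png"); p=r.get_state()["tcp_pos"]; print([(proj(a,p-[0,0,e])-[200,130])*6 for e in(17,0,-14)])
r.move_straight([400,140,80],v=150)
E
```

```text
[321.0861342  252.87490468]
t13.1 tcp [401.3 140.2  60.8] F [0.3 0.7 0.1] T [ 0.03 -0.04 -0.01] w-0.3 j6 -0.34
t13.6 tcp [401.6 140.3  31.1] F [-0.4 -0.1  0.4] T [ 0.   -0.01 -0.03] w0.1 j6 -0.34
t15.6 tcp [399.7 139.9   5.8] F [ 0.4  0.3 -0.2] T [-0.01  0.01 -0.02] w-0.3 j6 -0.34
t16.1 tcp [ 3.997e+02  1.400e+02 -2.000e-01] F [ 0.2 -0.3  0.5] T [0.01 0.01 0.01] w-0.2 j6 -0.34
t16.6 tcp [399.7 139.9  -6.2] F [ 0.3 -1.3  0.4] T [-0.02  0.   -0.01] w-0.1 j6 -0.34
t17.1 tcp [399.7 139.9 -12.2] F [ 0.3 -0.1  0.2] T [0.04 0.03 0.  ] w-0.0 j6 -0.34
t17.6 tcp [400.6 140.1 -17. ] F [-4.2 -0.8 11.6] T [-0.07  0.67  0.06] w0.1 j6 -0.34
[array([312.52401884, 630.58340808]), array([308.53635997, 606.28824934]), array([305.18349735, 585.86064202])]
```

View pics/s10.png

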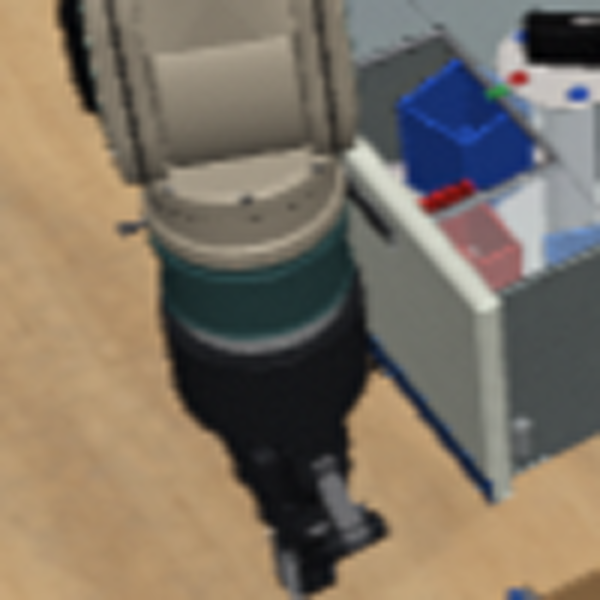

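The desk touch came at a reported TCP z of about -16. The true fingertips are about 32.5 mm behind where the stated tool frame puts them, so I'll carry that offset in every command. Retrying red.

```bash
cat >> h.py <<'E'
OFF=32.5   # reported TCP lies this much too far ahead along the tool (touch test)
def cmd(P,x,ahead): # P: collar point on the axis, 'ahead' of the true TCP (tips 17 ahead)
    return np.array(P,float)+(OFF-ahead)*x
E
python3 - <<'E'
from h import *
q,x=orient(79,12)
P=np.array([526.4,14.5,84.5]); tcp=cmd(P,x,12)
r.command_gripper(42)
r.move_straight([400,140,230],v=250)
r.reach(tcp-130*x,q)
for d in(60,25,8,0):
    r.move_straight(tcp-d*x,v=120); s=st()
    if np.linalg.norm(s["force"])>12: print("STOP");break
a=cam("side"); crop(a,250,190,350,290,6,"s11.png")
E
```

```text
t21.1 tcp [518.8  16.5 123.8] F [ 0.4 -0.2  0. ] T [ 0.05  0.23 -0.02] w42.1 j6 0.11
t21.5 tcp [525.5  14.7  89.2] F [ 0.2 -0.3 -0.9] T [ 0.04  0.19 -0.03] w42.0 j6 0.11
t21.8 tcp [528.7  14.   72.5] F [-0.1 -0.1  0.5] T [ 0.06  0.22 -0.04] w42.0 j6 0.11
t22.1 tcp [530.4  13.7  64.7] F [0.  0.5 0.6] T [0.04 0.22 0.04] w42.2 j6 0.11
```

View pics/s11.png

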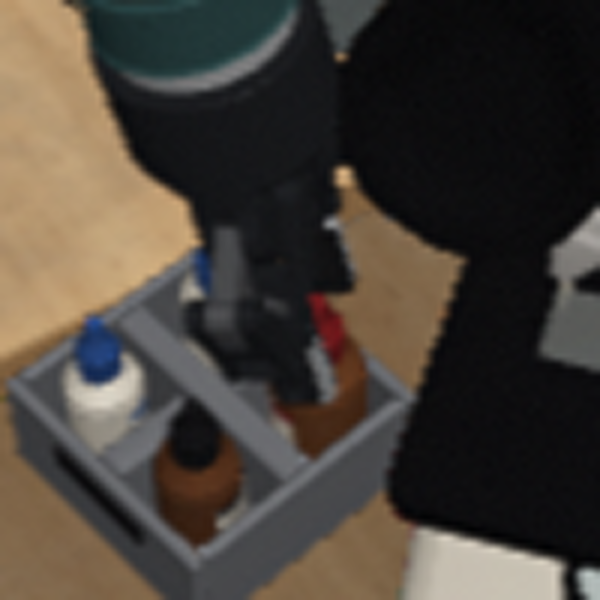

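The near fingertip now shows at about (300,257), as predicted. Closing.

```bash
python3 - <<'E'
from h import *
q,x=orient(79,12)
r.command_gripper(10); s=st()
if s["gripper_width"]<12: raise SystemExit("miss")
p=s["tcp_pos"].copy()
r.move_straight(p+[0,0,4],v=40); st()
r.move_straight(p+[-12,3,150],v=150); st()
q,x=orient(120,12)
P=np.array([460.8,286.5,14+80.5]); tcp=cmd(P,x,12)
r.reach(tcp+[-20,-10,145],q)
r.move_straight(tcp+[0,0,135],v=150); st()
a=cam("side");b=cam("top")
crop(a,220,60,360,200,4.2,"s12.png")
E
```

```text
t22.5 tcp [531.3  13.8  65.2] F [-0.5  1.4  2.9] T [ 0.15  0.14 -0.01] w17.3 j6 0.11
t22.7 tcp [531.3  13.7  69.3] F [ 0.4 -0.8 -0.4] T [ 0.03  0.2  -0.04] w17.8 j6 0.11
t23.9 tcp [518.4  16.8 213.9] F [ 0.3  0.  -0.4] T [ 0.01  0.27 -0.02] w17.5 j6 0.11
t25.2 tcp [464.9 287.5 208.8] F [ 0.1  0.1 -1. ] T [-0.13  0.24  0.01] w17.1 j6 -0.10
```

View pics/s12.png

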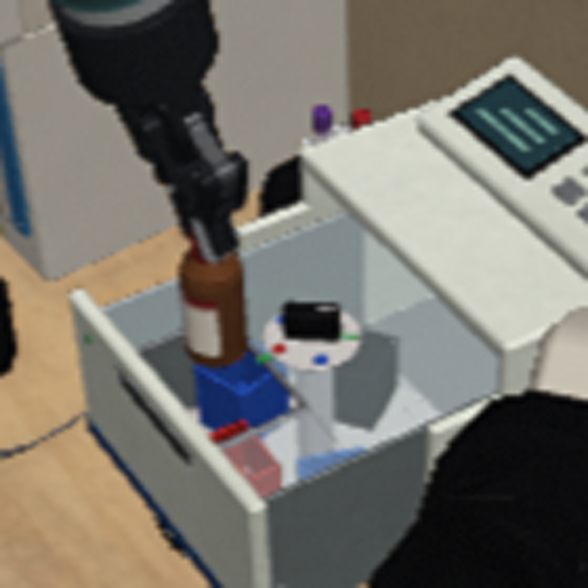

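```bash
python3 - <<'E'
from h import *
a=cam("side")
s=st(); M=R.from_quat(s["tool_rot"]).as_matrix(); x=M[:,0]; P=s["tcp_pos"]-(OFF-12)*x
f=lambda p:(proj(a,p)-[220,60])*4.2
print(P, "foot",f(P-[0,0,80.5]),"body top",f(P-[0,0,6.5]))
for dx in(-18.5,18.5): print(f(P-[0,0,80.5]+np.array([dx,0,0])))
print(f(P-[0,0,80.5]+np.array([0,-18.5,0])), f(P-[0,0,75.5]+np.array([0,-18.5,0])))
E
```

```text
t25.4 tcp [464.4 287.9 209.4] F [ 0.6  0.1 -1.3] T [-0.14  0.2   0.02] w17.3 j6 -0.10
[460.70808006 285.7741778  229.50024861] foot [216.59918787 345.23990201] body top [207.88204345 244.61415634]
[184.99269975 346.17858883]
[248.15348579 344.3027652 ]
[216.28065099 366.35219095] [215.71212556 359.87572669]
```

The bottle hangs upright. Its foot is seen at (271,147), and the predicted position was within 1 px. Lowering it into the pocket.

```bash
cat >> h.py <<'E'
def lower(tcp,hs,lim=8,v=100):
    f0=r.get_state()["force"].copy()
    for h in hs:
        r.move_straight(tcp+[0,0,h],v=v if h>15 else 40); s=st()
        if np.linalg.norm(s["force"]-f0)>lim: print("CONTACT at",h); return False
    return True
E
python3 - <<'E'
from h import *
q,x=orient(120,12)
P=np.array([461.2,286.7,14+80.5]); tcp=cmd(P,x,12)
ok=lower(tcp,(60,42,30,15,6,1))
E
```

```text
t26.3 tcp [465.5 289.1 135.2] F [ 0.2  0.6 -0.1] T [-0.07  0.15 -0.03] w18.2 j6 -0.10
t26.6 tcp [464.5 288.7 116.2] F [ 0.   0.4 -0.3] T [-0.1   0.13 -0.02] w17.6 j6 -0.10
t26.9 tcp [464.4 288.6 104.2] F [-0.7  0.7  0.1] T [-0.11  0.16  0.  ] w17.4 j6 -0.10
t27.4 tcp [464.6 288.7  89.1] F [ 0.1  0.7 -0.8] T [-0.12  0.16  0.01] w17.3 j6 -0.10
t27.8 tcp [464.5 288.6  79.9] F [ 0.1  0.3 -1.8] T [-0.12  0.2  -0.03] w17.0 j6 -0.10
t28.0 tcp [464.8 288.8  75.3] F [-0.6  0.4 -0.5] T [-0.11  0.15  0.05] w17.3 j6 -0.10
```

```bash
python3 - <<'E'
from h import *
q,x=orient(120,12)
P=np.array([461.2,286.7,14+80.5]); tcp=cmd(P,x,12)
lower(tcp,(-0.5,),lim=4)
r.command_gripper(42); st()
s=r.get_state(); r.move_straight(s["tcp_pos"]-90*x,v=120); st()
r.reach([420,150,260],orient(100)[0])
a=cam("side");b=cam("top")
crop(a,230,110,350,200,6.6,"s13.png");crop(b,190,160,320,270,5.4,"t13.png");crop(b,325,185,400,255,7,"t14.png")
E
```

```text
t28.3 tcp [466.  289.3  75.1] F [-1.9 -1.   4.4] T [-0.11  0.14  0.02] w17.5 j6 -0.10
CONTACT at -0.5
t28.6 tcp [464.4 288.6  73.5] F [-0.2  0.3 -1. ] T [-0.13  0.15  0.01] w42.1 j6 -0.10
t29.6 tcp [447.7 279.  160.8] F [ 0.8  0.1 -0.5] T [-0.1   0.17 -0.05] w41.9 j6 -0.10
```

View pics/s13.png

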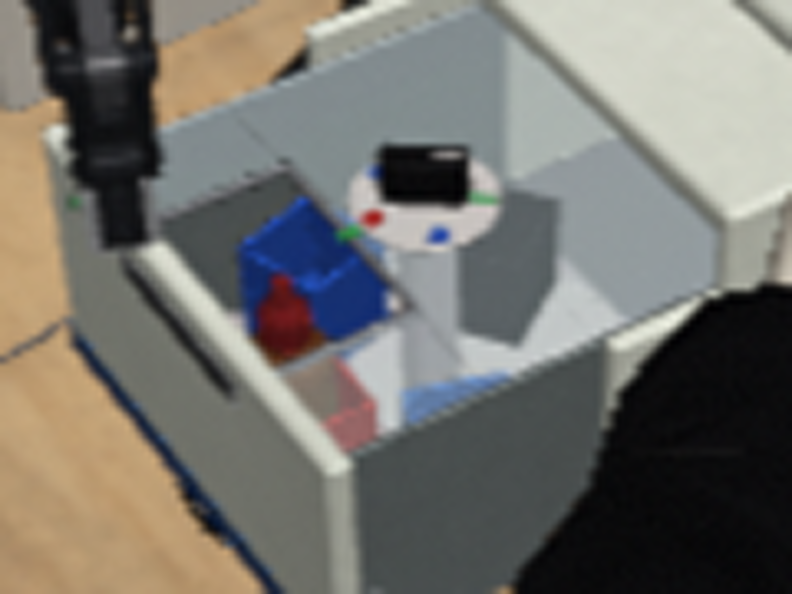

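View pics/t13.png

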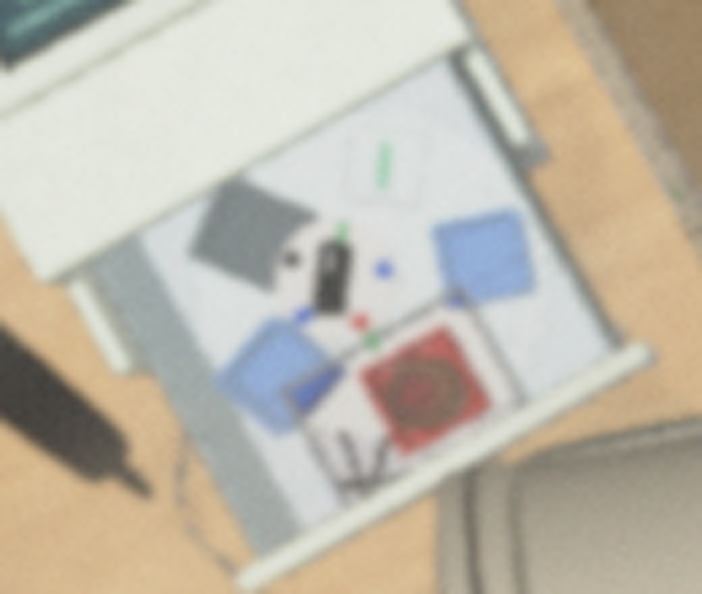

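Red stands in its pocket: cap at (273,157) in the side view and concentric in the red square in the top view. Next is the knob.

```bash
cat >> h.py <<'E'
AX=np.array([516.8,318.8])
def turn(a0,a1,z=111.5,n=None):
    """grip the knob with its bar at home-direction angle a0 (deg), turn to a1"""
    def jaw(a): return a+90
    # choose half turn so that both ends are in j6 range
    best=None
    for d in(0,180,-180):
        j0=r.ik(np.r_[AX,z+50],orient(jaw(a0)+d)[0]); j1=r.ik(np.r_[AX,z+50],orient(jaw(a1)+d)[0])
        if j0 is None or j1 is None: continue
        exp=-np.radians(a1-a0); err=abs((j1[5]-j0[5])-exp); m=max(abs(j0[5]),abs(j1[5]))
        if err<.1 and (best is None or m<best[0]): best=(m,d,j0,j1)
    m,d,j0,j1=best; print("half",d,"j6",j0[5].round(2),j1[5].round(2))
    r.command_gripper(40)
    r.reach(np.r_[AX,z+70],orient(jaw(a0)+d)[0])
    lower(np.r_[AX,z],(25,8,0))
    r.command_gripper(5); s=st()
    if s["gripper_width"]<9 or s["gripper_width"]>18: print("BAD GRIP"); return
    n=n or int(np.ceil(abs(a1-a0)/36))
    for i in range(1,n+1):
        r.reach(np.r_[AX,z],orient(jaw(a0+(a1-a0)*i/n)+d)[0]); st()
    r.command_gripper(40); st()
    r.move_straight(np.r_[AX,z+80],v=150)
E
python3 - <<'E'
from h import *
r.reach([470,240,250],orient(84)[0])
turn(-6,66)
r.reach([420,130,260],orient(100)[0])
a=cam("side");b=cam("top")
crop(a,230,110,350,200,6.6,"s15.png");crop(b,190,160,320,270,5.4,"t15.png")
E
```

```text
half 0 j6 0.55 -0.71
t32.2 tcp [517.1 318.6 137.2] F [ 1.1 -0.4  0.7] T [ 0.01 -0.02  0.  ] w39.9 j6 0.55
t32.8 tcp [516.6 318.7 119.2] F [-0.3 -0.3  0.4] T [ 0.01 -0.03 -0.05] w40.3 j6 0.55
t33.1 tcp [516.4 318.7 111. ] F [-0.1 -0.6  0.2] T [ 0.02  0.   -0.03] w39.7 j6 0.55
t33.5 tcp [516.9 321.1 112. ] F [-0.7  5.3 -1.7] T [ 0.89  0.14 -0.03] w12.8 j6 0.55
t34.1 tcp [516.7 322.  112. ] F [-1.   8.4 -1.8] T [1.42 0.26 0.01] w12.9 j6 -0.08
t34.8 tcp [516.  322.7 112. ] F [-3.  10.2 -2.1] T [1.74 0.45 0.04] w12.7 j6 -0.71
t35.1 tcp [517.  318.5 111.6] F [-0.4  0.3 -0.4] T [-0.04 -0.05 -0.01] w40.0 j6 -0.71
```

View pics/s15.png

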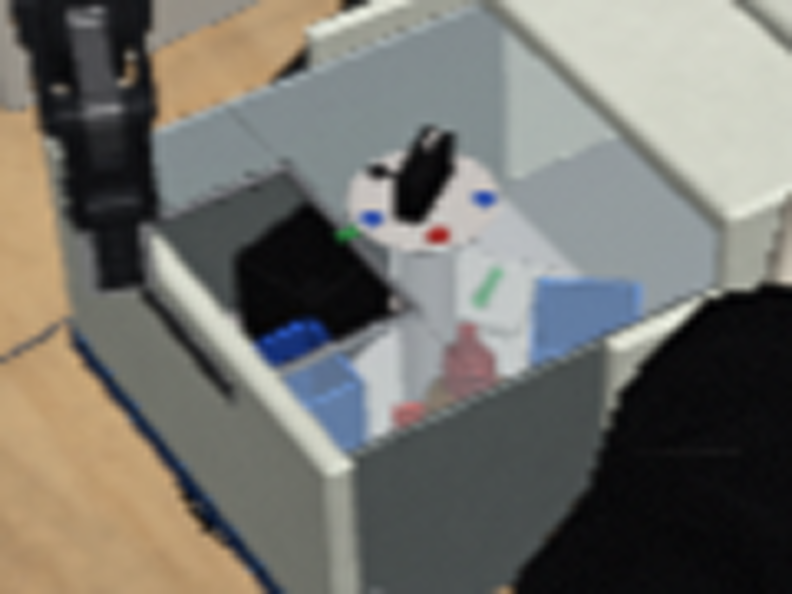

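View pics/t15.png

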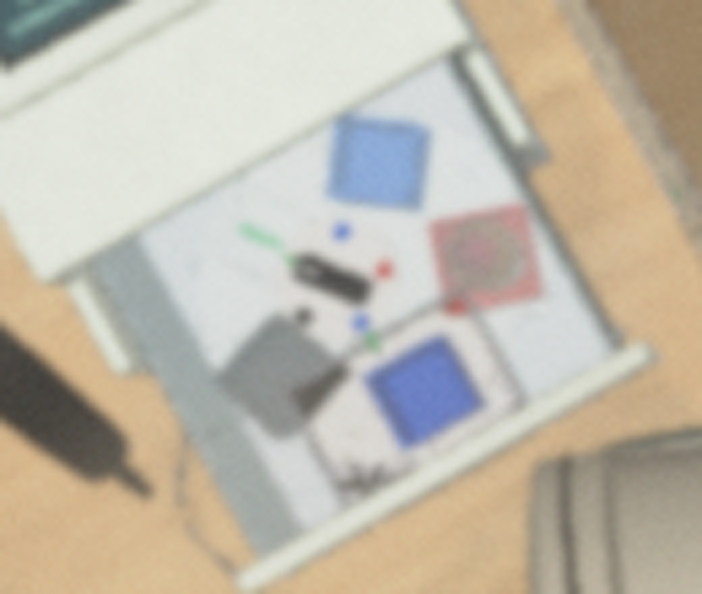

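The first blue pocket is at the window and the home line has turned 72°. The grip forces suggest the axis lies about 3 mm towards +y in the robot's frame, so I'll shift the numbers slightly. Next is a blue bottle.

```bash
sed -i 's/^AX=.*/AX=np.array([516.4,321.5]); LP=np.array([460.9,288.6])/' h.py; cat >> h.py <<'E'
def pick(xy,zc,th=84,op=36,ahead=12):
    q,x=orient(th); tcp=cmd(np.r_[xy,4+zc],x,ahead)
    r.command_gripper(op); r.reach(tcp+[0,0,130],q)
    if not lower(tcp,(50,20,0)): return False
    r.command_gripper(8); s=st()
    if s["gripper_width"]<11: print("MISS"); return False
    r.move_straight(tcp+[0,0,4],v=40); r.move_straight(tcp+[0,0,155],v=180); s=st()
    return s["gripper_width"]>11
def over(floor,zc,ahead=12):
    q,x=orient(120); tcp=cmd(np.r_[LP,floor+zc],x,ahead); r.reach(tcp+[0,0,145],q); return tcp
def place(floor,zc,ahead=12,op=36):
    q,x=orient(120); tcp=cmd(np.r_[LP,floor+zc],x,ahead)
    if not lower(tcp,(60,42,30,15,6,1)): return False
    lower(tcp,(-.5,),lim=4)
    r.command_gripper(op); r.move_straight(tcp+[0,0,100],v=120); r.reach([420,130,260],orient(100)[0]); st(); return True
E
python3 - <<'E'
from meas import *
a=cam("side"); m=masks(a); print({k:cents(a,m[k],(220,210,325,300),20) for k in("blue","dark")})
print(proj(a,[489.5,59.1,74]),proj(a,[445.5,22.2,74]))
# pocket centre now
b=cam("top");T=lambda u,v:(190+(u+.5)/5.4-.5,160+(v+.5)/5.4-.5)
Q=[plane(b,*T(*p),65)[:2] for p in((368,380),(445,338),(485,400),(408,448))];print(np.mean(Q,0),[np.linalg.norm(Q[i]-Q[i-1]).round(1) for i in range(4)])
if pick([489.5,59.5],66.75):
    over(25,66.75); s=st()
    a=cam("side"); crop(a,220,60,360,200,4.2,"s16.png")
    P=s["tcp_pos"]+[0,0,20.5]; print([(proj(a,P-[0,0,66.75]+np.array(d))-[220,60])*4.2 for d in((-15,0,0),(15,0,0),(0,-15,0))])
E
```

```text
{'blue': [(np.int32(49), array([285.78, 233.86])), (np.int32(52), array([266.1 , 248.15]))], 'dark': [(np.int32(289), array([316.97, 218.2 ])), (np.int32(226), array([320.47, 264.28])), (np.int32(83), array([281.9 , 262.45])), (np.int32(60), array([266.02, 272.47]))]}
[285.53501523 233.54499944] [265.67512603 247.76546962]
[460.86998399 284.08256605] [np.float64(40.1), np.float64(44.4), np.float64(37.6), np.float64(45.9)]
t38.7 tcp [490.1  59.6 101. ] F [-0.3  0.  -0.3] T [ 0.01  0.   -0.01] w36.0 j6 0.09
t39.1 tcp [489.4  59.5  70.3] F [ 0.3 -0.  -0.1] T [ 0.02 -0.01 -0.01] w36.5 j6 0.09
t39.8 tcp [489.4  59.5  50.1] F [-0.7 -0.2  0.1] T [ 0.01 -0.01  0.02] w36.2 j6 0.09
t40.1 tcp [490.1  59.5  50.7] F [0.1 0.5 1.1] T [ 0.   -0.03  0.01] w13.5 j6 0.09
t41.3 tcp [488.5  59.5 204.1] F [-0.2 -0.4 -1. ] T [ 0.05  0.02 -0.01] w13.6 j6 0.09
t42.2 tcp [460.6 287.7 215.4] F [-0.2  0.  -0.1] T [0.01 0.   0.01] w13.3 j6 -0.08
[array([188.24402082, 317.3838892 ]), array([240.11512032, 315.88228076]), array([213.91377586, 333.66889062])]
```

View pics/s16.png

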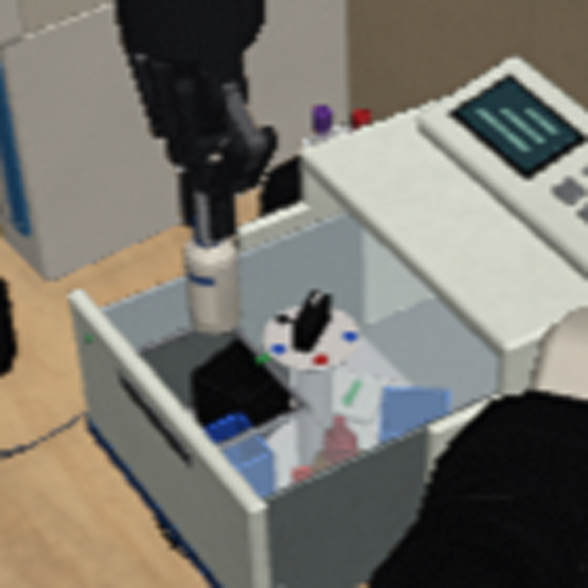

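The foot hangs at (270,139), where predicted. Lowering.

```bash
python3 - <<'E'
from meas import *
place(25,66.75)
a=cam("side");b=cam("top")
crop(a,230,110,350,200,6.6,"s17.png");crop(b,190,160,320,270,5.4,"t17.png")
E
```

```text
t43.3 tcp [461.5 288.8 131.9] F [ 0.1 -0.6 -0.8] T [-0.02  0.03 -0.02] w13.5 j6 -0.08
t43.6 tcp [460.5 288.4 113.1] F [ 0.7  0.7 -0.7] T [-0.01 -0.05 -0.02] w13.7 j6 -0.08
t43.9 tcp [460.4 288.4 101.1] F [-0.6  0.7 -0.6] T [ 0.04 -0.    0.01] w13.3 j6 -0.08
t44.4 tcp [460.6 288.4  85.9] F [-0.1  0.1 -0.4] T [ 0.01 -0.05 -0.  ] w13.2 j6 -0.08
t44.8 tcp [460.5 288.4  76.8] F [ 0.1  0.7 -0.8] T [ 0.02 -0.02 -0.04] w13.6 j6 -0.08
t45.1 tcp [460.8 288.5  72. ] F [-0.6 -0.4 -0.3] T [ 0.01 -0.03 -0.05] w13.7 j6 -0.08
t45.3 tcp [461.5 288.9  71.7] F [-1.1 -1.   4.7] T [-0.1   0.18 -0.02] w13.9 j6 -0.08
CONTACT at -0.5
t47.4 tcp [420.  130.3 259.2] F [ 0.3 -0.2  0.4] T [ 0.02 -0.1   0.05] w35.7 j6 -0.02
```

View pics/s17.png

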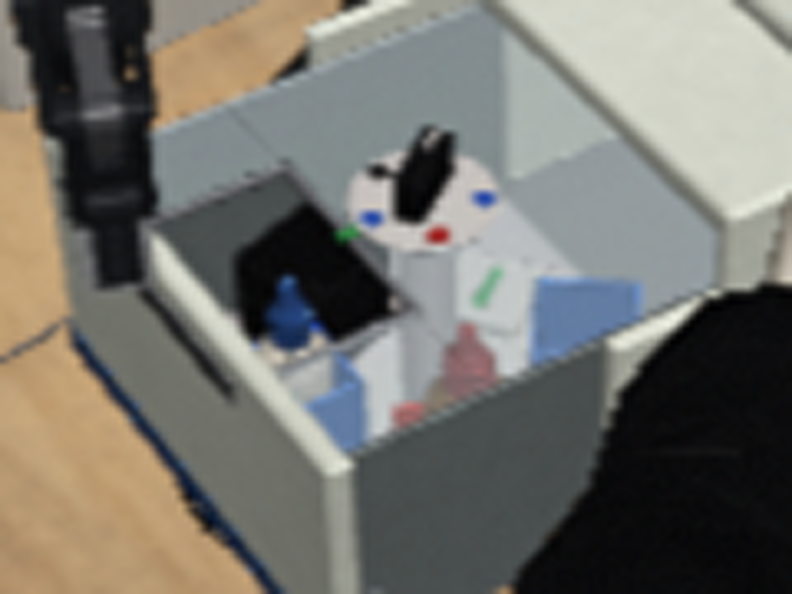

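View pics/t17.png

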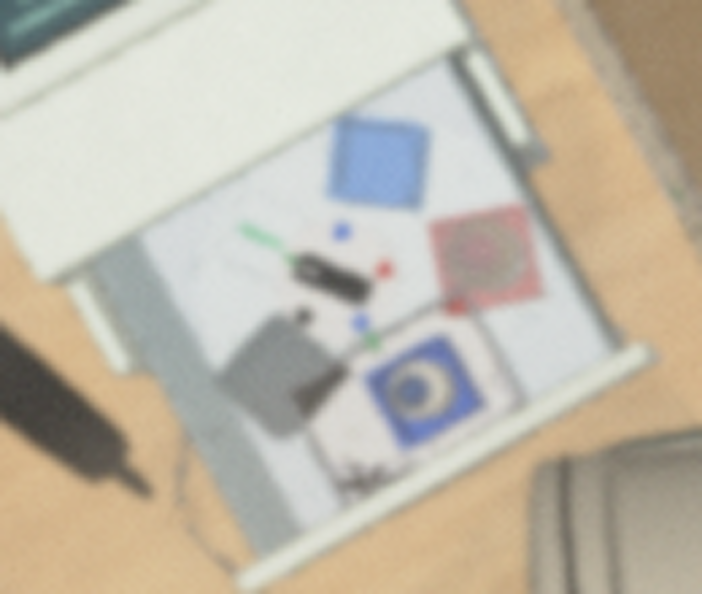

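Blue stands centred in its pocket at about (268,233) in the top view. I'll turn to black and pick the black bottle.

```bash
python3 - <<'E'
from meas import *
r.reach([470,240,250],orient(120)[0])
turn(66,138)
r.reach([420,130,260],orient(100)[0])
a=cam("side");b=cam("top")
crop(b,190,160,320,270,5.4,"t18.png");crop(a,240,220,340,295,7,"s18.png")
m=masks(a); print({k:cents(a,m[k],(220,210,325,300),20) for k in("blue","dark")})
E
```

```text
half 0 j6 -0.7 -1.96
t49.5 tcp [516.6 321.3 137.1] F [-0.1 -0.4  0.2] T [-0.   -0.03 -0.04] w40.0 j6 -0.70
t50.0 tcp [516.2 321.4 119.2] F [-0.3  0.2 -0.1] T [-0.   -0.01 -0.04] w39.9 j6 -0.70
t50.4 tcp [516.  321.3 111. ] F [ 0.5  0.5 -0.1] T [-0.03 -0.02  0.01] w39.8 j6 -0.70
t50.7 tcp [515.8 322.  111.9] F [-3.4  2.2  3.6] T [ 0.33  0.64 -0.01] w12.7 j6 -0.70
t51.4 tcp [515.3 322.1 111.9] F [-4.5  2.3  4.7] T [0.37 0.92 0.01] w12.7 j6 -1.33
t52.0 tcp [514.9 321.9 111.9] F [-4.8  1.2  5.5] T [0.34 1.03 0.02] w12.4 j6 -1.96
t52.4 tcp [516.9 321.3 111.5] F [-0.5  0.2  0.1] T [ 0.03  0.01 -0.01] w40.0 j6 -1.96
{'blue': [(np.int32(52), array([266.1 , 248.15]))], 'dark': [(np.int32(289), array([316.97, 218.2 ])), (np.int32(225), array([320.5 , 264.25])), (np.int32(83), array([281.9 , 262.45])), (np.int32(60), array([266.02, 272.47]))]}
```

View pics/t18.png

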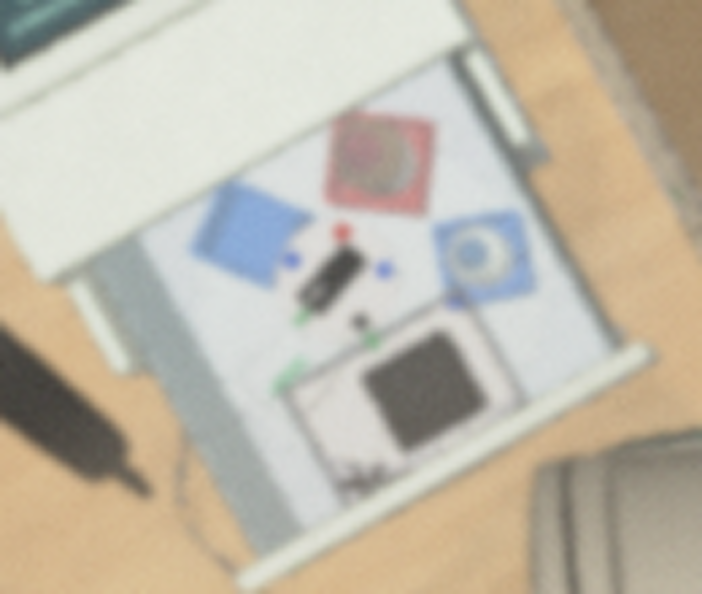

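View pics/s18.png

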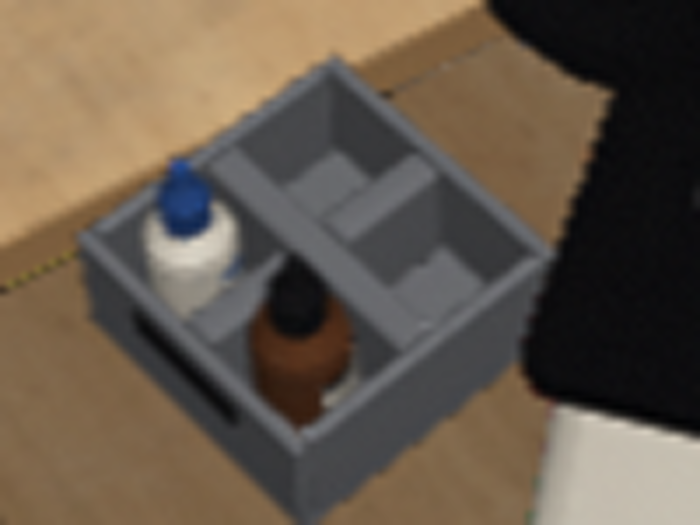

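The black pocket is at the window (centre about (269,233)), and the carrier hasn't moved. Picking the black bottle.

```bash
python3 - <<'E'
from meas import *
if pick([481,-19.5],72.75):
    over(20,72.75); s=st()
    a=cam("side"); crop(a,220,60,360,200,4.2,"s19.png")
    P=s["tcp_pos"]+[0,0,20.5]; print([(proj(a,P-[0,0,72.75]+np.array(d))-[220,60])*4.2 for d in((-16,0,0),(16,0,0),(0,-16,0))])
E
```

```text
t56.8 tcp [481.6 -19.5 106.9] F [ 0.6 -0.4 -0.1] T [ 0.   -0.04  0.01] w36.1 j6 -0.07
t57.3 tcp [480.9 -19.5  76.3] F [ 0.4  0.3 -0.3] T [ 0.   -0.01  0.02] w36.0 j6 -0.07
t57.9 tcp [480.9 -19.5  56.1] F [ 0.5 -0.1 -0.1] T [-0.03  0.01  0.06] w35.8 j6 -0.07
t58.2 tcp [481.7 -19.6  56.7] F [ 0.9 -1.   1.6] T [ 0.01 -0.04  0.03] w15.0 j6 -0.07
t59.5 tcp [480.  -19.3 210. ] F [-0.5  0.4 -0.8] T [0.03 0.02 0.03] w15.3 j6 -0.07
t60.7 tcp [461.  287.7 216.8] F [-0.3  0.4 -0.5] T [ 0.03  0.05 -0.01] w14.9 j6 -0.08
[array([187.70408513, 323.56100574]), array([242.85327183, 321.95561622]), array([215.00798111, 340.94247023])]
```

View pics/s19.png

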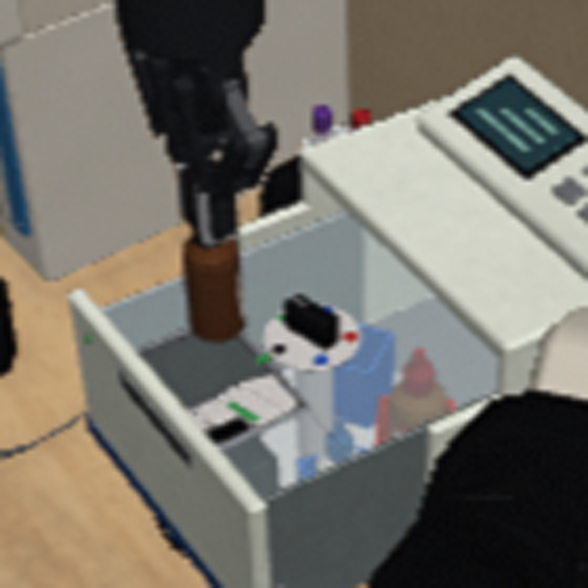

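The foot's front edge is at (215,341) in the crop, as predicted. Placing it, then turning +144° past home to the second blue pocket.

```bash
python3 - <<'E'
from meas import *
place(20,72.75)
a=cam("side");b=cam("top")
crop(a,230,110,350,200,6.6,"s20.png");crop(b,190,160,320,270,5.4,"t20.png")
E
```

```text
t61.7 tcp [461.6 288.9 133. ] F [-0.  -0.9 -0.2] T [ 0.01 -0.02  0.01] w15.3 j6 -0.08
t62.0 tcp [460.5 288.4 114.1] F [-0.2  0.2 -0.2] T [ 0.03 -0.03 -0.02] w15.1 j6 -0.08
t62.3 tcp [460.4 288.4 102.1] F [-0.1  0.2 -0.7] T [ 0.06  0.   -0.02] w15.3 j6 -0.08
t62.8 tcp [460.7 288.5  86.9] F [-0.3  0.3 -0.4] T [ 0.01  0.02 -0.02] w15.1 j6 -0.08
t63.2 tcp [460.5 288.4  77.8] F [ 0.4 -0.6 -0.9] T [ 0.01  0.02 -0.03] w15.1 j6 -0.08
t63.5 tcp [460.8 288.5  73. ] F [-0.4  0.2  0.2] T [ 0.04 -0.01 -0.01] w15.2 j6 -0.08
t63.7 tcp [461.6 288.9  72.7] F [-0.9 -0.4  4.5] T [-0.12  0.24  0.01] w15.2 j6 -0.08
CONTACT at -0.5
t65.8 tcp [420.  130.3 259.2] F [-0.9  0.  -1.1] T [-0.04  0.02  0.02] w35.6 j6 -0.02
```

View pics/s20.png

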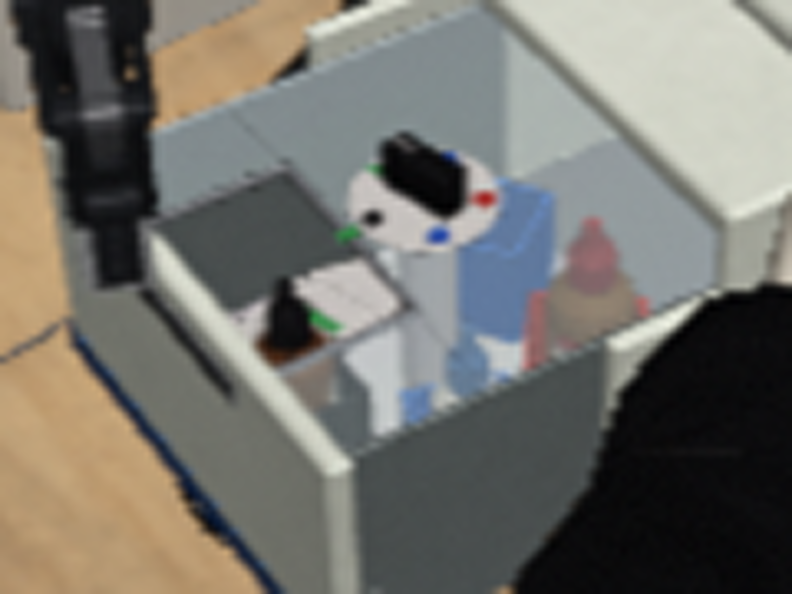

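View pics/t20.png

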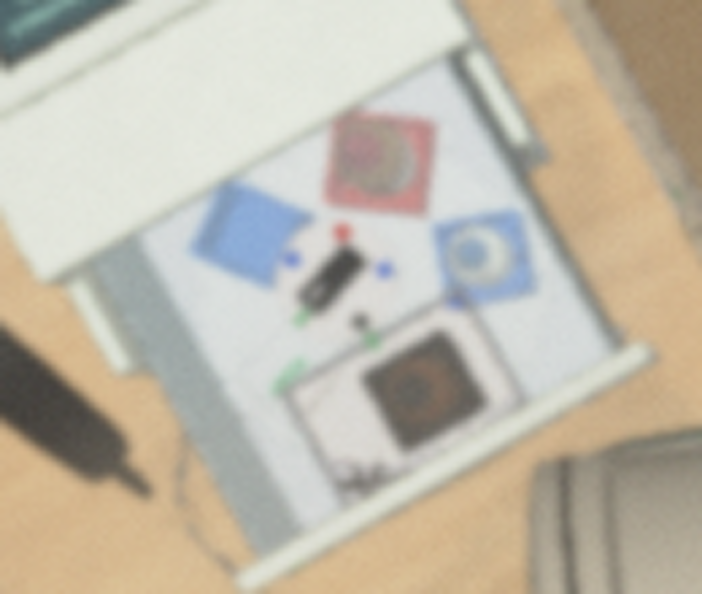

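Black is standing properly, with its cap at (273,157). Next turn.

```bash
sed -i 's/^AX=[^;]*;/AX=np.array([515.8,322.0]);/' h.py; python3 - <<'E'
from meas import *
r.reach([470,240,250],orient(120)[0])
turn(138,282)
r.reach([420,130,260],orient(100)[0])
a=cam("side");b=cam("top")
crop(b,190,160,320,270,5.4,"t21.png");crop(a,240,220,340,295,7,"s21.png")
m=masks(a); print({k:cents(a,m[k],(220,210,325,300),20) for k in("blue","dark")})
E
```

```text
half 180 j6 1.18 -1.33
t68.5 tcp [515.9 322.  136.6] F [ 0.2 -0.1  0.9] T [ 0.01 -0.02  0.03] w40.1 j6 1.18
t69.1 tcp [515.6 321.9 119.2] F [-0.4 -1.  -0.6] T [-0.01 -0.05  0.04] w40.0 j6 1.18
t69.5 tcp [515.4 321.8 111. ] F [ 1.  -0.7  0.3] T [-0.01 -0.01  0.01] w39.8 j6 1.18
t69.8 tcp [515.7 321.7 111.9] F [-1.1 -2.2  3.1] T [-0.36  0.28 -0.01] w12.4 j6 1.18
t70.5 tcp [515.7 321.7 111.9] F [-3.1 -2.9  4.8] T [-0.63  0.48 -0.04] w12.5 j6 0.56
t71.1 tcp [515.7 321.6 111.9] F [-1.8 -2.6  4.4] T [-0.68  0.5   0.02] w12.7 j6 -0.07
t71.8 tcp [515.8 321.6 111.9] F [-2.2 -4.1  5.5] T [-0.68  0.44 -0.  ] w12.5 j6 -0.70
t72.4 tcp [515.8 321.5 111.8] F [-1.7 -4.1  4.7] T [-0.68  0.52  0.04] w12.7 j6 -1.33
t72.8 tcp [515.9 322.3 111.3] F [-0.3 -0.5 -0.5] T [0.01 0.04 0.02] w40.2 j6 -1.33
{'blue': [(np.int32(52), array([266.1 , 248.15]))], 'dark': [(np.int32(289), array([316.97, 218.2 ])), (np.int32(227), array([320.45, 264.27])), (np.int32(61), array([265.89, 272.34]))]}
```

View pics/t21.png

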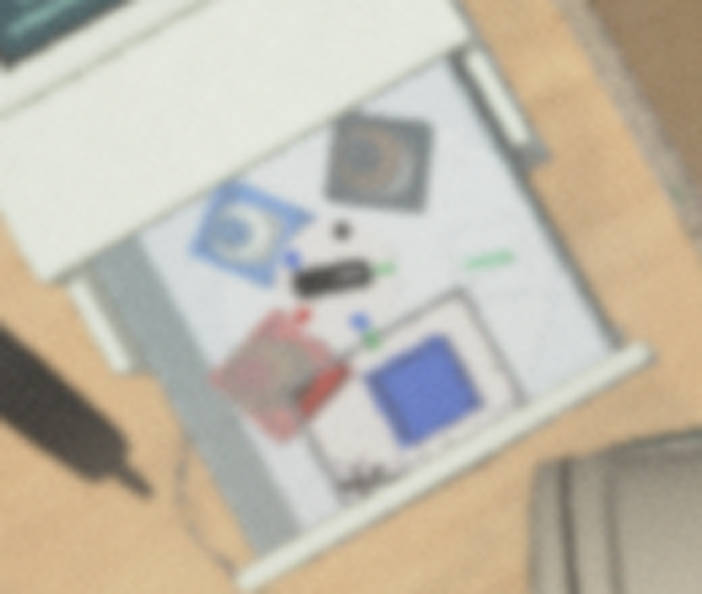

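View pics/s21.png

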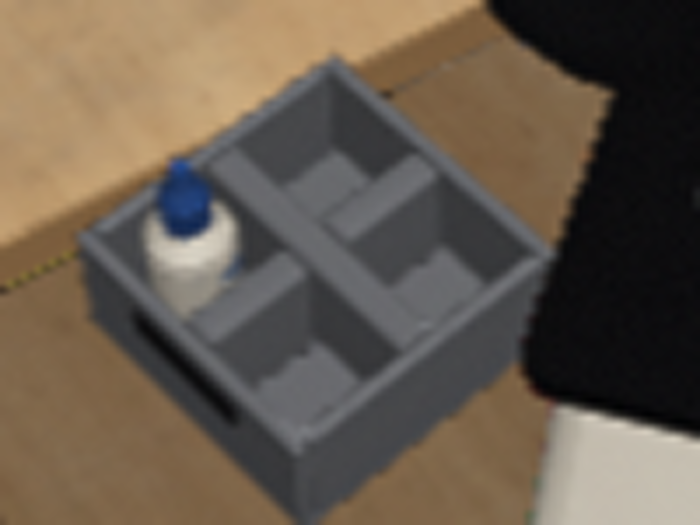

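The second blue pocket is at the window (about (269,233)), and the last bottle is still at (266,248). Picking and placing.

```bash
python3 - <<'E'
from meas import *
if pick([445.6,22.5],66.75):
    over(25,66.75); s=st()
    a=cam("side"); crop(a,220,60,360,200,4.2,"s22.png")
    P=s["tcp_pos"]+[0,0,20.5]; print([(proj(a,P-[0,0,66.75]+np.array(d))-[220,60])*4.2 for d in((-15,0,0),(15,0,0),(0,-15,0))])
E
```

```text
t76.5 tcp [446.3  22.6 100.9] F [1.2 0.3 0. ] T [ 0.02 -0.03  0.03] w36.3 j6 0.01
t77.0 tcp [445.6  22.5  70.4] F [0.9 0.3 0.1] T [0.03 0.08 0.02] w36.3 j6 0.01
t77.6 tcp [445.5  22.5  50.1] F [-0.5  0.1 -0.5] T [-0.02  0.    0.02] w36.1 j6 0.01
t78.0 tcp [446.1  22.5  50.7] F [-0.1  0.5  2. ] T [ 0.06 -0.01 -0.03] w13.6 j6 0.01
t79.2 tcp [444.6  22.6 204.1] F [ 0.   0.  -1.3] T [ 0.03  0.02 -0.04] w13.7 j6 0.01
t80.2 tcp [460.6 287.6 215.5] F [-0.1 -0.9 -0.8] T [0.07 0.03 0.02] w13.5 j6 -0.08
[array([188.17054053, 317.34684738]), array([240.04903963, 315.84507786]), array([213.84331104, 333.63384434])]
```

View pics/s22.png

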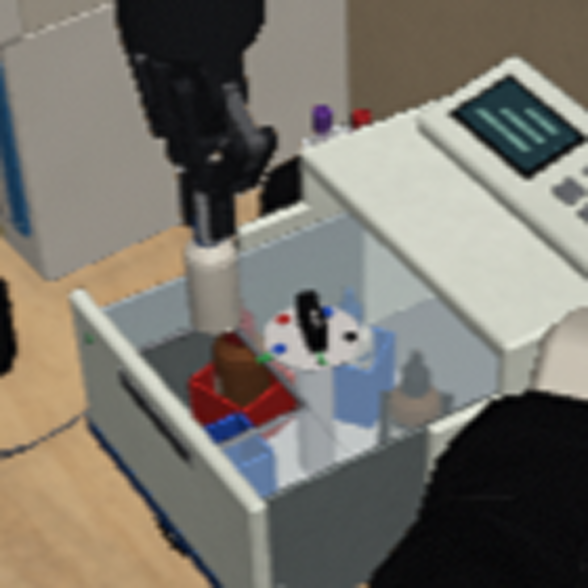

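The bottle hangs upright as before. I'll place it, then turn -72° to home.

```bash
python3 - <<'E'
from meas import *
place(25,66.75)
a=cam("side");b=cam("top")
crop(a,230,110,350,200,6.6,"s23.png");crop(b,190,160,320,270,5.4,"t23.png")
E
```

```text
t81.3 tcp [461.5 288.8 132. ] F [ 0.1  0.  -0.6] T [ 0.03 -0.01  0.04] w13.6 j6 -0.08
t81.6 tcp [460.5 288.4 113.1] F [-0.6  0.4 -0.6] T [-0.06  0.   -0.08] w13.6 j6 -0.08
t81.9 tcp [460.4 288.4 101.1] F [-1.1  0.1 -0.5] T [ 0.03 -0.03 -0.01] w13.4 j6 -0.08
t82.4 tcp [460.6 288.5  85.9] F [ 0.5  0.1 -2. ] T [ 0.02 -0.01 -0.  ] w13.7 j6 -0.08
t82.8 tcp [460.5 288.4  76.8] F [-0.1 -0.7 -0.3] T [-0.02  0.01 -0.  ] w13.6 j6 -0.08
t83.1 tcp [460.8 288.5  72.1] F [ 0.1  0.6 -0.7] T [-0.05 -0.01  0.02] w13.8 j6 -0.08
t83.3 tcp [461.5 288.9  71.6] F [-0.1  0.2  4.1] T [-0.08  0.15  0.02] w13.9 j6 -0.08
CONTACT at -0.5
t85.4 tcp [419.9 130.3 259.2] F [-0.5  0.5 -0.3] T [ 0.02 -0.   -0.03] w36.1 j6 -0.02
```

View pics/s23.png

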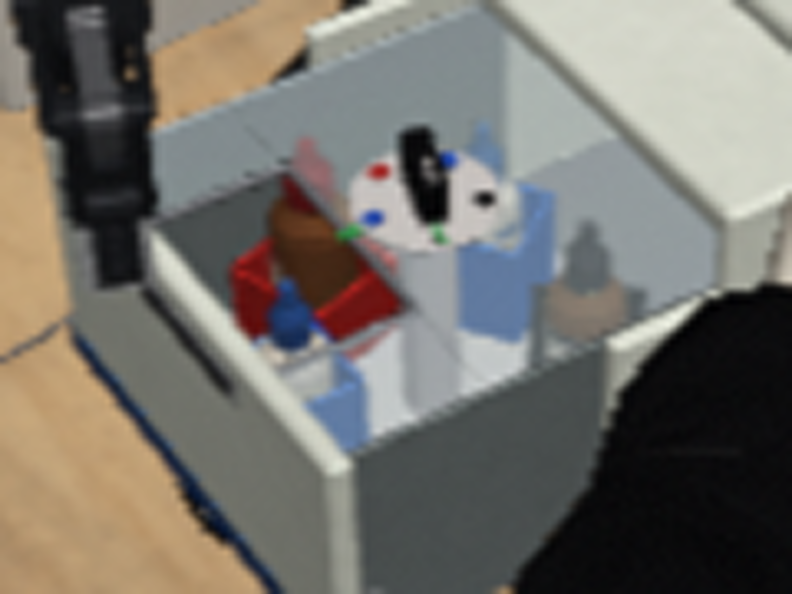

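View pics/t23.png

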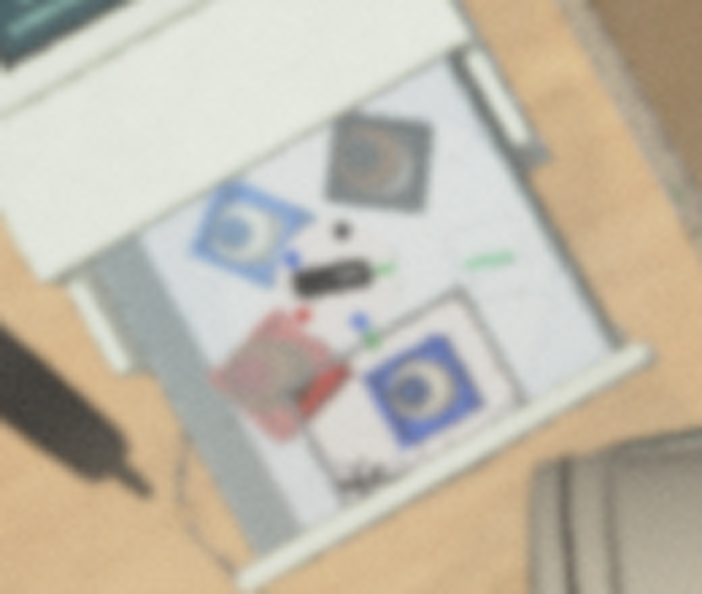

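All four bottles are in place. Turning home.

```bash
python3 - <<'E'
from meas import *
r.reach([470,240,250],orient(120)[0])
turn(282,210)
r.reach([420,130,260],orient(100)[0])
a=cam("side");b=cam("top")
crop(a,230,110,350,200,6.6,"s24.png");crop(b,190,160,320,270,5.4,"t24.png")
E
```

```text
half 180 j6 -1.33 -0.07
t88.0 tcp [515.9 321.9 136.6] F [ 0.4 -0.   0.2] T [-0.08 -0.03  0.01] w39.8 j6 -1.33
t88.5 tcp [515.6 321.9 119.2] F [-0.4 -0.2  0.6] T [-0.01 -0.02  0.02] w39.8 j6 -1.33
t88.9 tcp [515.4 321.8 111. ] F [-0.7 -0.1  0.1] T [ 0.03 -0.02 -0.01] w39.9 j6 -1.33
t89.2 tcp [515.7 322.  111.9] F [-0.1 -0.3  1.6] T [-0.05  0.24 -0.06] w12.4 j6 -1.33
t89.9 tcp [516.  322.  111.8] F [-1.2 -1.3  3.4] T [-0.12  0.23 -0.01] w12.5 j6 -0.70
t90.5 tcp [516.2 321.8 111.8] F [-1.1 -2.3  4.4] T [-0.39  0.11 -0.03] w12.3 j6 -0.07
t90.9 tcp [515.6 322.1 111.1] F [0.1 0.5 0.3] T [ 0.01 -0.04  0.02] w40.4 j6 -0.07
```

View pics/s24.png

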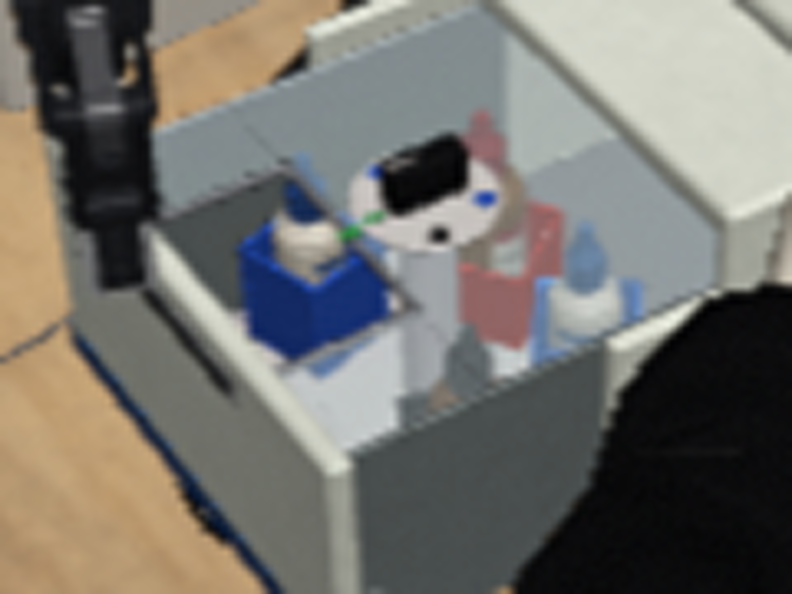

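View pics/t24.png

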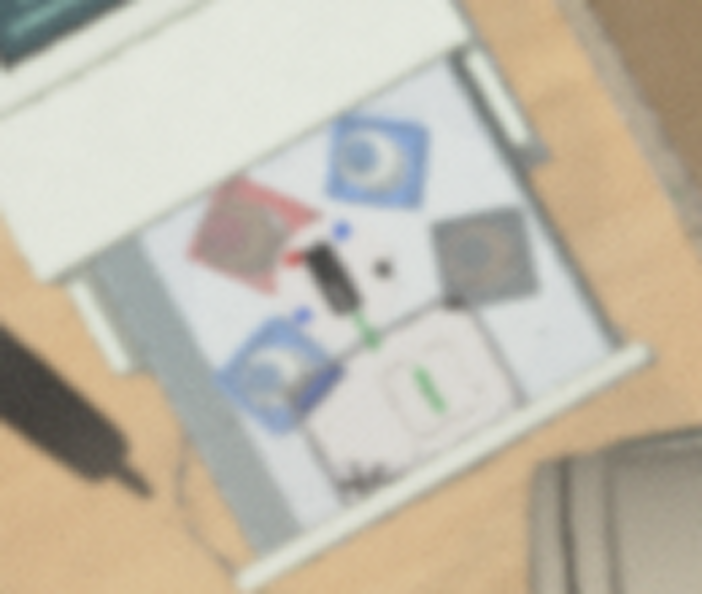

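The home mark lines up with the window's green mark: line at (258,224) → (269,233) in the top view. Now for the drawer push.

```bash
cat >> h.py <<'E'
HX=np.array([np.cos(np.pi/6),.5,0]); HY=np.array([-.5,np.cos(np.pi/6),0])
def fr(l,t,z): return l*HX+t*HY+[0,0,z]
def push(ls,z=88.5,lim=20,v=50,f0=None):
    for l in ls:
        r.move_straight(fr(l,19,z),v=v); s=r.get_state(); f=-s["force"]@HX
        print("l%.0f"%l,"at %.1f"%(s["tcp_pos"]@HX),"push %.1f"%f,"lat %.1f"%(s["force"]@HY),"z %.1f"%s["force"][2])
        if f>lim: print("LIMIT");break
E
python3 - <<'E'
from meas import *
q=orient(120)[0]
r.command_gripper(0)
r.reach(fr(460,19,200),q); r.move_straight(fr(460,19,88.5),v=150); st()
push(list(range(470,590,8)))
E
```

```text
t94.6 tcp [390.1 246.5  89.5] F [1.1 0.7 0.9] T [0.01 0.01 0.03] w0.1 j6 -0.10
l470 at 471.1 push 0.4 lat -0.5 z 0.1
l478 at 478.5 push -0.1 lat -0.0 z -0.2
l486 at 486.4 push 0.6 lat 0.3 z 0.1
l494 at 492.6 push 4.0 lat -0.1 z 0.4
l502 at 501.0 push 4.2 lat 1.6 z -1.7
l510 at 509.5 push 3.0 lat 1.4 z -2.1
l518 at 517.9 push 3.0 lat 0.8 z -2.9
l526 at 526.1 push 2.6 lat 0.5 z -2.4
l534 at 534.2 push 3.2 lat 0.4 z -1.5
l542 at 542.3 push 3.8 lat -0.4 z -2.3
l550 at 550.3 push 4.1 lat -0.2 z -0.9
l558 at 558.3 push 3.0 lat -0.0 z -1.6
l566 at 566.2 push 3.3 lat 0.5 z -1.3
l574 at 574.1 push 3.7 lat 1.4 z -0.8
l582 at 582.1 push 2.5 lat 1.2 z -1.2
```

```bash
python3 - <<'E'
from meas import *
push([588,593,597,600,603,606,609,612],v=30)
a=cam("side");crop(a,230,90,350,200,6,"s25.png")
b=cam("top");crop(b,170,110,320,270,3.7,"t25.png")
E
```

```text
l588 at 587.7 push 5.0 lat 0.9 z 0.7
l593 at 592.8 push 5.1 lat 1.4 z 0.3
l597 at 595.6 push 7.7 lat 1.6 z 3.4
l600 at 598.6 push 6.6 lat 1.3 z 2.4
l603 at 602.5 push 5.3 lat 1.8 z 1.2
l606 at 606.1 push 4.5 lat 1.7 z -0.5
l609 at 607.9 push 5.6 lat 0.9 z 1.5
l612 at 607.8 push 13.7 lat 0.8 z 8.5
```

View pics/s25.png

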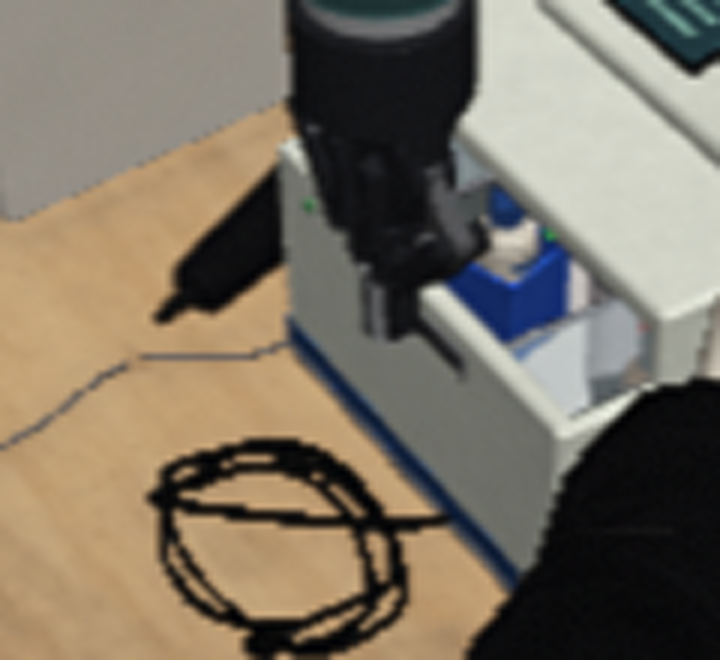

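The force peaked at the detent (7.7 N at 596), dropped, then hit a firm stop at 608. That fits being home, 17 mm past the detent's start. I'll press once more lightly, back off and check.

```bash
python3 - <<'E'
from meas import *
push([613.5],v=20)
r.pause(.3)
r.move_straight(fr(560,19,88.5),v=100); r.move_straight(fr(520,19,200),v=150)
r.reach([360,-60,280],orient(100)[0]); st()
a=cam("side");b=cam("top");crop(a,230,80,350,190,6,"s26.png");crop(b,160,100,320,270,3.5,"t26.png");crop(a,220,200,350,345,4,"s27.png")
E
```

```text
l614 at 607.7 push 16.6 lat 0.2 z 10.9
t105.0 tcp [360.2 -59.6 279.6] F [ 0.7 -0.1 -0.4] T [ 0.05 -0.02  0.01] w0.1 j6 -0.52
```

View pics/s26.png

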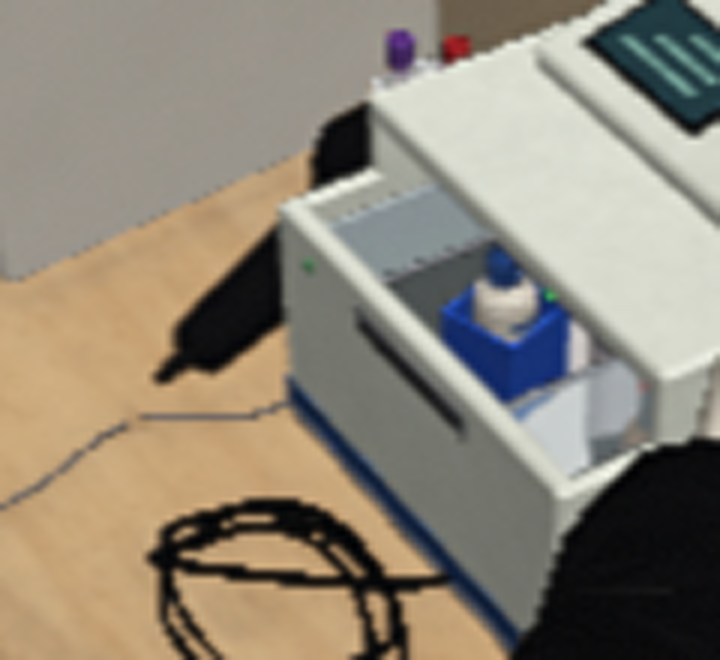

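View pics/t26.png

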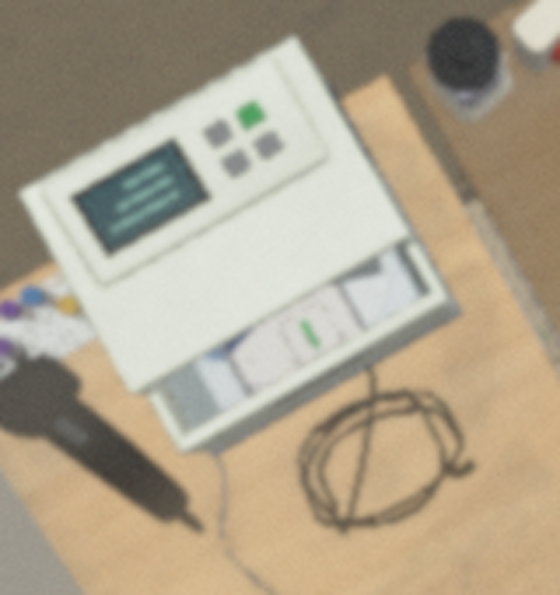

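View pics/s27.png

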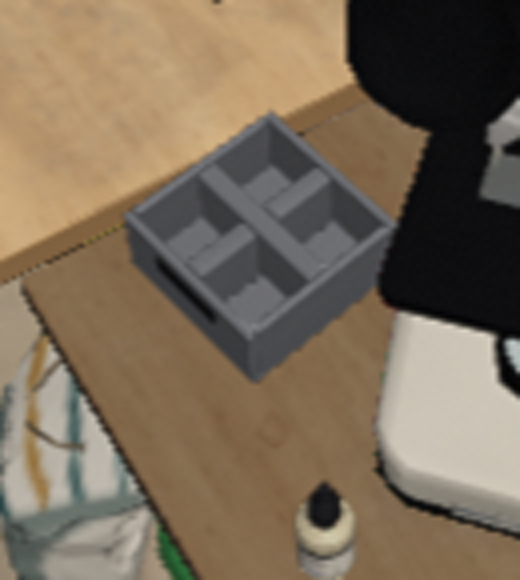

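```bash
python3 - <<'E'
from meas import *
a=cam("side");b=cam("top")
S=lambda u,v:(230+(u+.5)/6-.5,80+(v+.5)/6-.5)
T=lambda u,v:(160+(u+.5)/3.5-.5,100+(v+.5)/3.5-.5)
print("panel side",[(plane(a,*S(*p),130)@HX).round(1) for p in((283,213),(556,500))])
print("panel top",[(plane(b,*T(*p),130)@HX).round(1) for p in((187,452),(448,303))])
print("roof side",[(plane(a,*S(*p),169)@HX).round(1) for p in((372,98),(660,378))])
print("roof top",[(plane(b,*T(*p),169)@HX).round(1) for p in((137,392),(410,240))])
g=[plane(b,*T(*p),124) for p in((303,322),(317,347))]; m=(g[0]+g[1])/2; print("home mark",m, "lat/long",m@HY,m@HX)
d=g[1]-g[0]; print(np.degrees(np.arctan2(d[1],d[0])))
E
```

```text
panel side [np.float64(617.5), np.float64(617.6)]
panel top [np.float64(616.8), np.float64(617.3)]
roof side [np.float64(668.9), np.float64(668.7)]
roof top [np.float64(667.3), np.float64(665.7)]
home mark [558.1331473  330.64962045 124.        ] lat/long 7.284397409021006 648.6822944840616
-150.07271938045494
```

The panel sits 50–51 mm in front of the roof edge in both views, flush with the side walls. The home mark points at -150°, which is straight at the window. Handing in.

```bash
python3 -c "
from h import *
st(); r.sign_off()"
```

```text
t105.2 tcp [360.2 -59.4 279.7] F [ 0.8  0.5 -0.2] T [-0.07  0.03 -0.01] w-0.3 j6 -0.52
the job is handed in; nothing more can be done
```

The slide stainer is loaded and closed, and I handed it in at about 105 s. The red, black and both blue bottles each stand upright in a pocket of their own colour. The carousel is turned to the home place, the drawer is home, and the oil bottle was not touched.

**Last checks**
- **Drawer:** the push force peaked at about 8 N at the detent, fell off, then met a firm stop 12 mm later. I finished at about 17 N. Both cameras put the panel 50–51 mm in front of the roof edge, flush with the side walls. I did not observe the click itself.
- **Home mark:** it points at -150°, straight at the window.
- **Bottles:** all four were seen upright in matching pockets just before closing. Afterwards the roof hides all but one blue bottle.
- **Carrier and oil:** the empty carrier and the oil bottle stand where they were.

**What disagreed**
- **Fingertips:** they stand about 32 mm farther back along the tool than the stated tool frame says. Because of this my first grasp of the red bottle closed on air without disturbing anything. I measured the offset with a light touch on the desk and allowed for it from then on.
- **Carousel axis:** gripping the knob put it about 3 mm farther towards +y than my first camera estimate. I corrected for this along the way.
- **Grip widths:** they read 1–4 mm under the stated knob and collar sizes. No bottle slipped.

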